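Load a circuit board into a sprung board holder

TASK

Take the green circuit board off its black rest and load it into the board holder, components up: tilt it and push one end into the groove of either jaw, against the spring, until the other end clears the opposite jaw; lower that end onto its ledge, ease the board back until both springs hold it level between the grooves, and let go. Be gentle: do not drive the jaw hard against its stop, force an end down over a jaw or let the board snap across. Leave the loupe, jar and marker alone.

Things in the scene. Friction and masses are not known exactly. Their poses are not given: they have to be found in the camera images.
- board_center (a point): Centre of the loose board, half-way through its thickness. Green board on an aluminium core, 50 mm across (x) by 100 mm long (y), 3 mm thick, 48 to 84 g; z points out of the component side. Parts up to 9 mm tall stand in its middle; the long edges are free to grip across the 50 mm. The ends (y = +-50 mm) go into the jaws, either end in either jaw.
- holder: Board holder, fixed to the bench: grey base 104 x 136 mm, black block, aluminium rail along y with two black uprights (82 mm high) and two sprung aluminium jaws. Origin under the base centre, z up. The rail with everything on it is clamped up to 18 mm off the middle along y, either way; this offset is NOT reported: find it by feel (or sight).
- holder_seat (a point): 70 mm above the holder origin: seating height (board underside). Rail in the middle, jaws at rest: groove backs at y = +-47 mm, ledges (top at 70 mm) reach in to 33 mm, upper lips to 42 mm; groove 5 mm high at the back, 8 at the mouth; lip tops 83 mm. Jaws are 44 mm wide, push in with 2 N + 0.5 N/mm; 12 mm clears the far end; stop at 14.5 mm.
- rest: Fixed black board rest, 46 x 84 mm, two crossbars 26 mm high on which the board lies at the start, its length along the rest's y. Origin under its centre on the bench, z up. The bars are 40 mm wide, so the long edges of the board are free.
- loupe: Black eye loupe, 41 mm across, 34 mm high, loose; origin under its centre. Leave alone.
- jar: Small jar with black cap, 34 mm across, 36 mm high, loose; origin under its centre. Leave alone.
- marker: White marker pen with black cap lying on the bench along its y, 137 mm long, 12 mm thick, loose; origin under its centre. Leave alone.
Not all that is in view belongs to the job. Leave any pink look-alike of the part that bears board_center alone.

How it is judged:
On the way:
1. the board, tilted, has one end pushed into a jaw against its spring (contact force between board and holder above 4.5 N and angle between board_center's own z axis and vertical between 0.07 and 0.7 rad and z of board_center in the frame of holder above 0.07 m), for 0.1 s.
At the end, for the whole second after the job is handed in: the board sits components up in both grooves, level within 0.03 rad, in line with the rail within 0.05 rad and within 9 mm of its middle across, held by the spring jaws (together 4 to 9.5 N) and still (z of board_center in the frame of holder between 0.0695 and 0.0745 m and angle between board_center's own z axis and vertical below 0.03 rad and angle between the y axis of board_center and the y axis of holder, either way round below 0.05 rad and x of board_center in the frame of holder between -0.009 and 0.009 m and y of board_center in the frame of holder between -0.0215 and 0.0215 m and contact force between board and holder between 4 and 9.5 N and linear speed of board below 0.01 m/s); the robot touches nothing.
It fails at once if the board is pressed against the holder with more than 20 N (contact force between board and holder above 20 N).
It fails at once if the board snaps across: it moves faster than 0.12 m/s while it touches the holder (contact force between board and holder above 1 N and linear speed of board above 0.12 m/s).
It fails at once if the loupe is moved by more than 10 mm (distance of loupe from where it was at the start of the episode above 0.01 m).
It fails at once if the jar is moved by more than 10 mm (distance of jar from where it was at the start of the episode above 0.01 m).
It fails at once if the marker pen is moved by more than 10 mm (distance of marker from where it was at the start of the episode above 0.01 m).
It also fails if it takes over 67 s, if anything falls off the work surface, if the arm or the gripper's body presses on something with over 40 N, if the wrist force passes 120 N, or if a joint passes its speed limit or range.

ROBOT

A 6-joint arm with a two-finger parallel gripper is mounted at the origin on a cart in front of the work surface, level with it; the furniture and walls round the work are solid. World frame = base frame: x ahead of the robot, y to its left, z up, the work surface at z = 0. Lengths are in m, angles in rad, forces in N, time in s.
With the tool pointing down it reaches from about 0.225 to 0.725 m from the base axis. Payload 3.1 kg.
Tool frame: the origin (TCP) lies on the centre line of the jaws, within the pads' length; the fingertips stand ahead of it and the grasp point (between the pads) lies 3 mm ahead of it (manip.tcp_to_tips is the x of the fingertips in the tool frame, in m); x points along the fingers, z is the direction in which the jaws open and shut, and the axes are right-handed (so a half turn about x gives the same grasp; the last joint's range is limited). The gripper opens to 85 mm and grips with 20 to 120 N. Pads are 22 mm wide; open, the fingers measure 114 mm over their backs; the gripper's body (76 mm by 85 mm) begins 54 mm behind the grasp point. The pads swing forward as they close: fully open they stand 13 mm farther back than shut.
Start: joints at [0.982, 0.048, 0.099, 1.622, 0, 1.443], TCP at [0.233, 0.47, 0.253] pointing down, gripper open.
Joint ranges: [-2.91, 2.91], [-0.99, 1.94], [-1.21, 1.42], [-2.12, 2.29], [-1.49, 1.47], [-3.14, 3.14]. Speed limits (rad/s): [2.79, 2.79, 3.14, 3.14, 3.14, 3.14].

INTERFACE

Orientations are given as a unit quaternion [x, y, z, w].
In Python, from station import manip gives the robot as it stands.
- The arm moves only by the tool apply_moves, never from a script. Its argument "commands" is a list of rows, each a list of 7 numbers: the shift along the tool's x, y, z in cm, then the turn, a rotation vector about the tool's x, y, z in rad, then the closure, from 0 (fully open) to 1 (shut). In form: [[dx, dy, dz, wx, wy, wz, fingers], ...]. A call has exactly 10 rows; each row shifts and turns the commanded pose from where the row before left it, along the tool's axes as they then stand; what a row does not reach is not made up. A row lasts 1/10 s, in which the tool goes at most 50 mm and 8.59 degrees, less where a joint would pass 70% of its speed; a pose out of reach is approached as far as the arm can. A call is refused whole if a number of a shift passes 5 or a number of a turn 0.15, either way. A call with a gripper value outside its range is refused whole. The fingers move at their own pace and stop on an object; "grip_force" is the grip in N (left out, the last holds). Time passes only in rows, so rows that do not move let the fingers close, or fill a call up. It gives the time, the measured TCP pose, the force and the opening at its end, in the units of the state.
- manip.sense(): the state, without advancing time (a new reading comes with each control period).
- manip.get_image(name): name is "scene" or "top" or "wrist"; returns a dict with "image" (400x640x3 uint8, red, green, blue), "z_map" (400x640 float32, m along the optical axis (not along the pixel's ray), 0 where there is no reading), "K" (3x3 intrinsics, pixels), "xyz" and "attitude" of the camera in the world. Camera axes: x right, y down, z forward; pixel columns grow to the right and rows downward; lengths in m; the calibration is good to about 2 mm. The wrist camera is an equidistant fisheye: a pixel r from the principal point sees the ray r / f radians off the axis. A picture is of the moment at which its call begins.
- manip.hand_in(): hands the job in, once; it reports no verdict.
Trained networks look in a picture, given as the dict that the camera call returned (one of the last four; its "shot" number tells which), for a name from the list of things; names that differ only in an ending like _2 or _b are one class to them, and where a whole thing is asked for, a point or a joint stands for the part that bears it (a point fixed in the world has none). Each returns a list of dicts, best first, with "conf" (0 to 1); they miss things now and then, are a little off and sometimes report something else, mostly with a low value. They report only what shows in the picture. A call takes as long as a camera call. They do not tell look-alikes from the thing itself.
- manip.spot_in(thing, picture): "at" ([x, y, z] in m, in world coordinates, good to about 4 mm: the middle of the surface that is visible of it).
The state is a dict: "t": time; "joint_positions": joint angles; "dq": joint speeds; "effort": joint torques, N m; "eef_pos": TCP position; "tool_rot": TCP orientation; "wrist_force": force on the tool from outside, world axes, zero at the start; "ft_torque": the same for the moment, N m; "width": finger opening in m.
Only numpy, scipy, OpenCV 4.12 (cv2) and the standard library are available. Lean on these libraries where they do the work, as an engineer would, in place of code of your own. Each camera call takes 0.05 s, during which the arm holds its last target.

## Working session

There is one attempt and no reset: what is moved stays moved. The work goes in short steps, Python scripts to look and compute and a tool call to move; the robot and the scene stay as the last step left them, time stands still between calls to the robot, and variables do not carry over. Pictures are saved under pics/ and viewed, and the job is handed in when it is done.

Besides the shell and the picture viewer there is one more tool, called after "Emit:" by a JSON object that holds its "op" and its "data". apply_moves: Moves the arm, as the interface text tells. Its arguments: {"type":"object","properties":{"commands":{"type":"array"},"grip_force":{"type":"number"}},"required":["commands"]}

```bash
ls; mkdir -p pics; cat > h.py <<'E'
from station import manip
import numpy as np, cv2
from scipy.spatial.transform import Rotation as R
def save(p,name,crop=None,scale=1):
    im=p["image"][...,::-1].copy()
    if crop: im=im[crop[1]:crop[3],crop[0]:crop[2]]
    if scale!=1: im=cv2.resize(im,None,fx=scale,fy=scale,interpolation=cv2.INTER_CUBIC)
    cv2.imwrite("pics/"+name+".png",im)
def rot(a):
    a=np.array(a)
    return a if a.shape==(3,3) else R.from_quat(a).as_matrix()
def cloud(p):
    z=p["z_map"];K=p["K"];v,u=np.mgrid[0:z.shape[0],0:z.shape[1]]
    c=np.stack([(u-K[0,2])/K[0,0]*z,(v-K[1,2])/K[1,1]*z,z],-1)
    w=c@rot(p["attitude"]).T+np.array(p["xyz"]); w[z==0]=np.nan
    return w
E
python3 - <<'E'
from h import *
print(manip.sense())
for n in ["scene","top"]:
    p=manip.get_image(n); save(p,n+"0"); print(n,p["K"],p["xyz"],p["attitude"])
    np.savez(n+"0.npz",image=p["image"],z_map=p["z_map"],K=p["K"],xyz=p["xyz"],attitude=p["attitude"])
    for t in ["board_center","holder","rest","loupe","jar","marker"]:
        try:print(t,[(np.round(d["at"],4),round(d["conf"],2)) for d in manip.spot_in(t,p)][:4])
        except Exception as e: print(t,e)
E
```

```text
pics
{'t': 0.0, 'joint_positions': array([ 9.82185267e-01,  4.87126780e-02,  9.75452754e-02,  1.62197839e+00,
       -9.85969875e-06,  1.44302020e+00]), 'dq': array([ 1.59389050e-03,  1.29038200e-04,  8.72735896e-04, -9.20985042e-04,
        9.03522653e-05,  1.08886279e-03]), 'effort': array([-1.18857297e-04, -3.38779736e+01,  3.20016825e+01,  2.02091335e-02,
       -1.18069092e-04,  2.07260705e-06]), 'eef_pos': array([0.23314928, 0.46975382, 0.25211054]), 'tool_rot': array([-0.37294067,  0.6017317 ,  0.37224599,  0.60022258]), 'wrist_force': array([1.07739718, 0.64040839, 0.10275861]), 'ft_torque': array([-0.00442706, -0.00160886,  0.01328863]), 'width': 0.08548591388298125}
scene [[440.89437858   0.         319.38640849]
 [  0.         440.89437858 192.60482495]
 [  0.           0.           1.        ]] [ 0.16565054 -0.78411805  0.74053173] [ 0.88230317 -0.24416887  0.11928849 -0.38430839]
board_center [(array([ 0.3964, -0.2848,  0.0337]), 0.94), (array([ 0.4333, -0.4678,  0.0042]), 0.79)]
holder [(array([ 0.5293, -0.0589,  0.0432]), 0.56)]
rest [(array([ 0.3869, -0.3203,  0.0035]), 0.65)]
loupe [(array([0.705 , 0.0547, 0.0237]), 0.61)]
jar [(array([ 0.7332, -0.1948,  0.0343]), 0.79)]
marker []
top [[413.18336005   0.         321.02364833]
 [  0.         413.18336005 194.38522038]
 [  0.           0.           1.        ]] [ 0.49738404 -0.18026553  1.02771466] [ 0.71446836 -0.69874336  0.02860164 -0.02178585]
board_center [(array([ 0.3986, -0.2801,  0.0274]), 0.86), (array([ 0.4349, -0.4622,  0.0044]), 0.85)]
holder [(array([ 0.5309, -0.0469,  0.0353]), 0.74)]
rest [(array([ 0.3989, -0.2823,  0.029 ]), 0.37)]
loupe [(array([ 0.399 , -0.28  ,  0.0268]), 0.64), (array([0.7159, 0.0695, 0.0282]), 0.51)]
jar [(array([ 0.7323, -0.1886,  0.0346]), 0.74)]
marker [(array([0.3916, 0.1077, 0.0087]), 0.51)]
```

View pics/scene0.png

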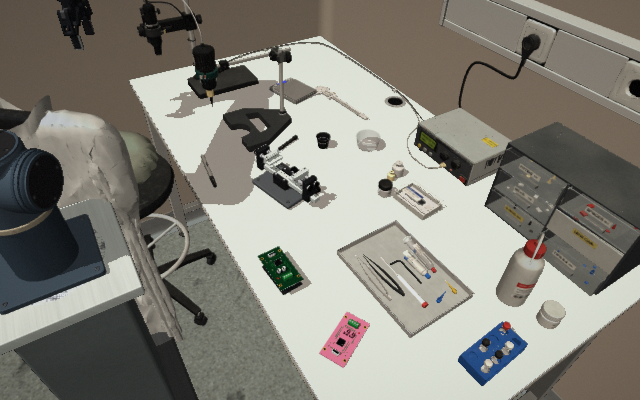

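View pics/top0.png

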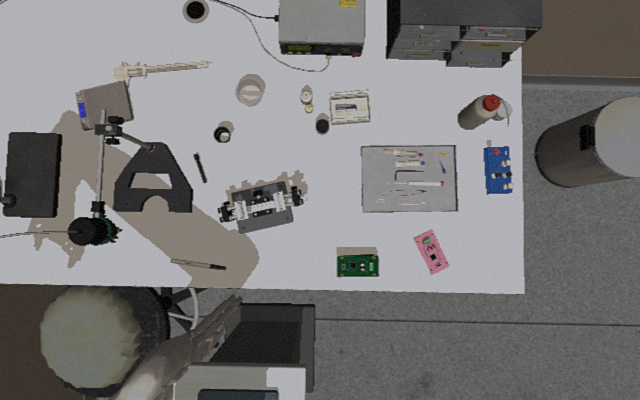

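```bash
python3 - <<'E'
from h import *
p=dict(np.load("top0.npz"))
save(p,"topholder",(205,165,325,245),6)
save(p,"topboard",(325,235,395,290),8)
q=dict(np.load("scene0.npz"))
save(q,"scboard",(245,235,375,375),4)
save(q,"schold",(240,120,340,220),6)
w=cloud(p)
im=p["image"].astype(int)
g=(im[...,1]>im[...,0]*1.3)&(im[...,1]>im[...,2]*1.2)
sub=np.zeros_like(g); sub[240:285,330:390]=1
m=g&sub
pts=w[m]; pts=pts[~np.isnan(pts[:,2])]
print(len(pts),np.nanpercentile(pts[:,2],[5,25,50,75,95]),pts.mean(0))
# board: pixel minAreaRect of greenish, scaled
v,u=np.nonzero(m); print(cv2.minAreaRect(np.stack([u,v],1).astype(np.float32)))
print(cv2.minAreaRect(pts[:,:2].astype(np.float32)*1000))
# holder base: points with z in 5..60mm
for zl,zh in [(0.004,0.02),(0.02,0.04),(0.04,0.06),(0.06,0.08),(0.08,0.1)]:
    mm=(w[...,2]>zl)&(w[...,2]<zh)&(np.hypot(w[...,0]-.53,w[...,1]+.05)<.14)
    P=w[mm]; print(zl,zh,len(P), cv2.minAreaRect(P[:,:2].astype(np.float32)*1000) if len(P)>3 else None)
E
```

```text
663 [0.02546146 0.02718805 0.02846547 0.02987837 0.03295698] [ 0.40042535 -0.28085497  0.02873576]
((357.2540588378906, 265.3985290527344), (20.26287078857422, 39.98539733886719), 88.45184326171875)
((399.7474365234375, -279.8008117675781), (47.57778549194336, 95.83055877685547), 2.344141960144043)
0.004 0.02 1401 ((526.6085205078125, -71.38627624511719), (244.22140502929688, 223.72752380371094), 27.8203067779541)
0.02 0.04 384 ((541.1812133789062, -47.89088439941406), (69.89999389648438, 216.0754852294922), 19.737577438354492)
0.04 0.06 277 ((546.2015991210938, -48.695289611816406), (59.211647033691406, 213.20343017578125), 12.642704010009766)
0.06 0.08 543 ((536.5340576171875, -49.65055847167969), (43.969703674316406, 196.9515380859375), 14.315706253051758)
0.08 0.1 270 ((536.7227783203125, -49.86909484863281), (43.34879684448242, 178.619873046875), 14.428729057312012)
```

View pics/topholder.png

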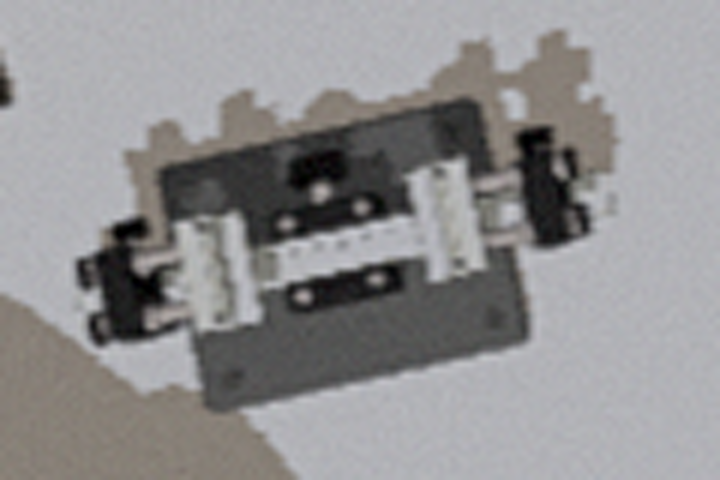

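View pics/topboard.png

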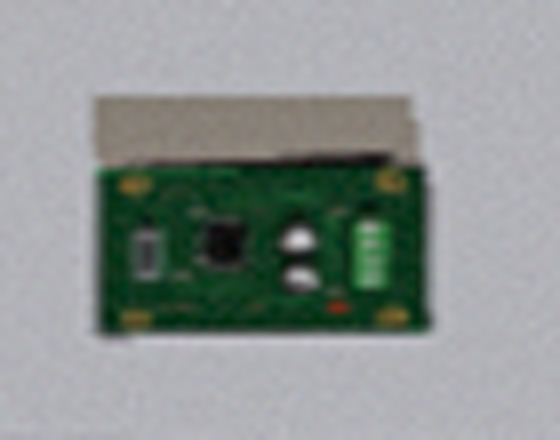

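View pics/scboard.png

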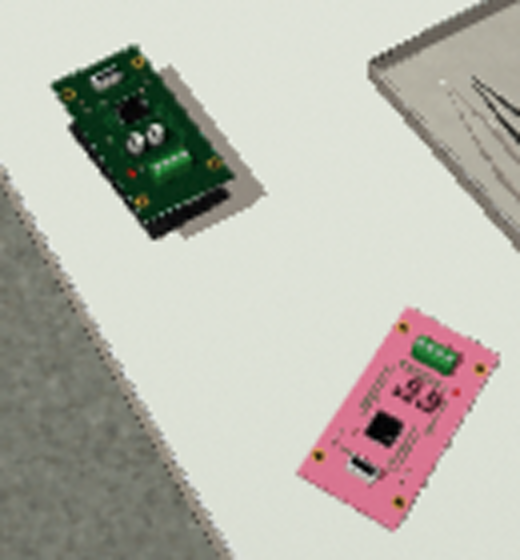

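View pics/schold.png

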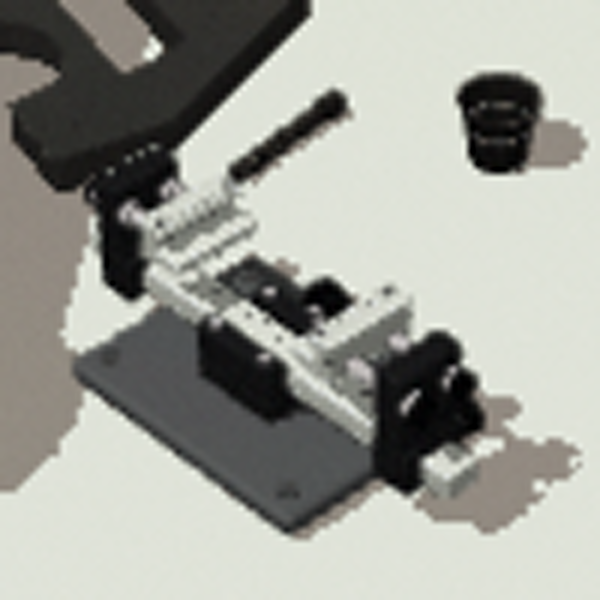

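```bash
python3 - <<'E'
from h import *
s=manip.sense(); Rt=rot(s["tool_rot"]); print("R",Rt.round(3)); print("tips",manip.tcp_to_tips)
p=manip.get_image("wrist"); save(p,"w0"); print(p["K"],p["xyz"],rot(p["attitude"]).round(3))
print("cam in tool",Rt.T@(np.array(p["xyz"])-s["eef_pos"]), (Rt.T@rot(p["attitude"])).round(3))
w=cloud(dict(np.load("top0.npz")))
# black stand heights near holder
for (u,v) in [(150,160),(175,195),(150,200),(125,195),(100,130),(95,230)]: print(u,v,w[v,u].round(3))
P=dict(np.load("top0.npz"));im=P["image"].astype(int)
ww=w.reshape(-1,3);c=im.reshape(-1,3)
# rail high part fit
q=ww[(ww[:,2]>.066)&(ww[:,2]<.1)&(np.hypot(ww[:,0]-.53,ww[:,1]+.05)<.13)]
print(len(q),cv2.minAreaRect(q[:,:2].astype(np.float32)*1000))
# base: z 0.005-.02 grey dark
br=c.sum(1)/3
b=ww[(br<95)&(ww[:,2]<.025)&(np.hypot(ww[:,0]-.53,ww[:,1]+.05)<.10)&(np.ptp(c,axis=1)<12)]
print(len(b),np.percentile(b[:,2],[10,50,90]),cv2.minAreaRect(b[:,:2].astype(np.float32)*1000))
E
```

```text
R [[ 0.    -0.896  0.445]
 [ 0.     0.445  0.896]
 [-1.     0.     0.   ]]
tips 0.022
[[309.70691629   0.         316.27819819]
 [  0.         309.70691629 199.40111424]
 [  0.           0.           1.        ]] [0.16227148 0.50593023 0.37307167] [[ 0.445  0.85   0.283]
 [ 0.895 -0.423 -0.14 ]
 [ 0.     0.316 -0.949]]
cam in tool [-0.11972044  0.07961424  0.00031485] [[-0.    -0.316  0.949]
 [-0.001 -0.949 -0.316]
 [ 1.    -0.001 -0.   ]]
150 160 [0.644 0.231 0.021]
175 195 [0.56  0.166 0.021]
150 200 [0.547 0.234 0.001]
125 195 [0.557 0.286 0.024]
100 130 [0.674 0.256 0.211]
95 230 [0.477 0.231 0.254]
790 ((536.5340576171875, -49.65055847167969), (43.969703674316406, 196.9515380859375), 14.315706253051758)
1340 [0.01133967 0.0138943  0.01644375] ((538.7664794921875, -49.75371551513672), (105.50394439697266, 174.68182373046875), 14.41362476348877)
```

View pics/w0.png

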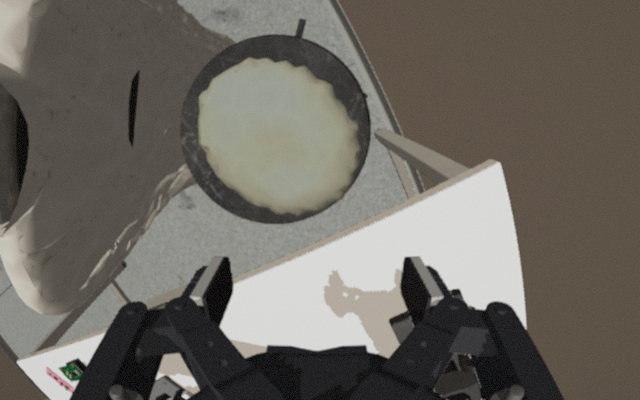

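```bash
cat >> h.py <<'E'
def pose_down(yaw_z, tilt=0.0):
    """tool x down, tool z at angle yaw_z in world; tilt: rotation about tool z"""
    z=np.array([np.cos(yaw_z),np.sin(yaw_z),0]);x=np.array([0,0,-1.]);y=np.cross(z,x)
    return np.stack([x,y,z],1)@R.from_rotvec([0,0,tilt]).as_matrix()
def rows(start,goal,n):
    """start,goal=(pos,Rmat); n rows, straight line; returns rows in tool axes"""
    p0,R0=start;p1,R1=goal
    rv=R.from_matrix(R0.T@R1).as_rotvec()/n
    out=[];Rc=R0.copy()
    for i in range(n):
        d=Rc.T@((p1-p0)/n)*100
        out.append(list(np.round(np.r_[d,rv],3))); Rc=Rc@R.from_rotvec(rv).as_matrix()
    return out
def sim(start,rws):
    p,Rc=np.array(start[0],float),start[1].copy()
    for r in rws:
        p=p+Rc@np.array(r[:3])/100; Rc=Rc@R.from_rotvec(r[3:6]).as_matrix()
    return p,Rc
def cur():
    s=manip.sense(); return np.array(s["eef_pos"]),rot(s["tool_rot"])
E
python3 - <<'E'
from h import *
w=cloud(dict(np.load("top0.npz")))
m=(w[...,1]>0.08)&(w[...,2]>.05)&(w[...,0]>.25)&(w[...,0]<.8)
P=w[m]; print(P[:,2].max(), P.min(0),P.max(0)); h=P[P[:,2]>.15]; print(h.min(0),h.max(0))
c=cur(); a=(np.array([.28,.12,.30]),pose_down(0.25)); b=(np.array([.527,-.013,.30]),pose_down(.25))
for r in rows(c,a,10):print(r)
for r in rows(a,b,6):print(r)
E
```

```text
0.356110986983898 [0.44578789 0.21717959 0.05023045] [0.71934854 0.56350667 0.35611099]
[0.44578789 0.21717959 0.15025156] [0.71934854 0.32897047 0.35611099]
[np.float64(-0.467), np.float64(-1.974), np.float64(-2.93), np.float64(0.086), np.float64(0.0), np.float64(-0.0)]
[np.float64(-0.467), np.float64(-2.219), np.float64(-2.75), np.float64(0.086), np.float64(0.0), np.float64(-0.0)]
[np.float64(-0.467), np.float64(-2.447), np.float64(-2.549), np.float64(0.086), np.float64(0.0), np.float64(-0.0)]
[np.float64(-0.467), np.float64(-2.657), np.float64(-2.329), np.float64(0.086), np.float64(0.0), np.float64(-0.0)]
[np.float64(-0.467), np.float64(-2.847), np.float64(-2.093), np.float64(0.086), np.float64(0.0), np.float64(-0.0)]
[np.float64(-0.467), np.float64(-3.016), np.float64(-1.84), np.float64(0.086), np.float64(0.0), np.float64(-0.0)]
[np.float64(-0.467), np.float64(-3.163), np.float64(-1.575), np.float64(0.086), np.float64(0.0), np.float64(-0.0)]
[np.float64(-0.467), np.float64(-3.287), np.float64(-1.297), np.float64(0.086), np.float64(0.0), np.float64(-0.0)]
[np.float64(-0.467), np.float64(-3.386), np.float64(-1.01), np.float64(0.086), np.float64(0.0), np.float64(-0.0)]
[np.float64(-0.466), np.float64(-3.46), np.float64(-0.715), np.float64(0.086), np.float64(0.0), np.float64(-0.0)]
[np.float64(0.0), np.float64(-3.166), np.float64(3.44), np.float64(0.0), np.float64(0.0), np.float64(0.0)]
[np.float64(0.0), np.float64(-3.166), np.float64(3.44), np.float64(0.0), np.float64(0.0), np.float64(0.0)]
[np.float64(0.0), np.float64(-3.166), np.float64(3.44), np.float64(0.0), np.float64(0.0), np.float64(0.0)]
[np.float64(0.0), np.float64(-3.166), np.float64(3.44), np.float64(0.0), np.float64(0.0), np.float64(0.0)]
[np.float64(0.0), np.float64(-3.166), np.float64(3.44), np.float64(0.0), np.float64(0.0), np.float64(0.0)]
[np.float64(0.0), np.float64(-3.166), np.float64(3.44), np.float64(0.0), np.float64(0.0), np.float64(0.0)]
```

Emit:
{"op": "apply_moves", "data": {"commands": [[-0.47,-1.97,-2.93,0.086,0,0,0],[-0.47,-2.22,-2.75,0.086,0,0,0],[-0.47,-2.45,-2.55,0.086,0,0,0],[-0.47,-2.66,-2.33,0.086,0,0,0],[-0.47,-2.85,-2.09,0.086,0,0,0],[-0.47,-3.02,-1.84,0.086,0,0,0],[-0.47,-3.16,-1.58,0.086,0,0,0],[-0.47,-3.29,-1.3,0.086,0,0,0],[-0.47,-3.39,-1.01,0.086,0,0,0],[-0.47,-3.46,-0.72,0.086,0,0,0]]}}

```text
t: 1.75
eef_pos: [0.2799, 0.1186, 0.3007]
tool_rot: [-0.087, 0.701, 0.087, 0.702]
wrist_force: [0.8, 0.1, 0.0]
width: 0.0854
```

Emit:
{"op": "apply_moves", "data": {"commands": [[0,-3.17,3.44,0,0,0,0],[0,-3.17,3.44,0,0,0,0],[0,-3.17,3.44,0,0,0,0],[0,-3.17,3.44,0,0,0,0],[0,-3.17,3.44,0,0,0,0],[0,-3.17,3.44,0,0,0,0],[0,0,0,0,0,0,0],[0,0,0,0,0,0,0],[0,0,0,0,0,0,0],[0,0,0,0,0,0,0]]}}

```text
t: 2.75
eef_pos: [0.5262, -0.0127, 0.3017]
tool_rot: [-0.089, 0.701, 0.088, 0.702]
wrist_force: [1.2, -0.4, 0.6]
width: 0.0854
```

```bash
cat >> h.py <<'E'
def fcloud(p):
    z=p["z_map"];K=p["K"];v,u=np.mgrid[0:z.shape[0],0:z.shape[1]]
    dx=u-K[0,2];dy=v-K[1,2];r=np.hypot(dx,dy)+1e-9;th=r/K[0,0]
    t=np.tan(th)
    c=np.stack([dx/r*t*z,dy/r*t*z,z],-1)
    w=c@rot(p["attitude"]).T+np.array(p["xyz"]); w[z==0]=np.nan
    return w
E
python3 - <<'E'
from h import *
s=manip.sense(); print(s["t"],s["eef_pos"],s["wrist_force"])
p=manip.get_image("wrist"); save(p,"w1"); np.savez("w1.npz",**{k:p[k] for k in ["image","z_map","K","xyz","attitude"]})
w=fcloud(p)
print(manip.spot_in("holder",p), manip.spot_in("holder_seat",p))
E
```

```text
2.75 [ 0.52623845 -0.01271548  0.30169785] [ 1.24588816 -0.35735902  0.55398097]
[{'at': [0.534, -0.0388, 0.0399], 'conf': 0.76}] [{'at': [0.5322, -0.0354, 0.0389], 'conf': 0.7}]
```

View pics/w1.png

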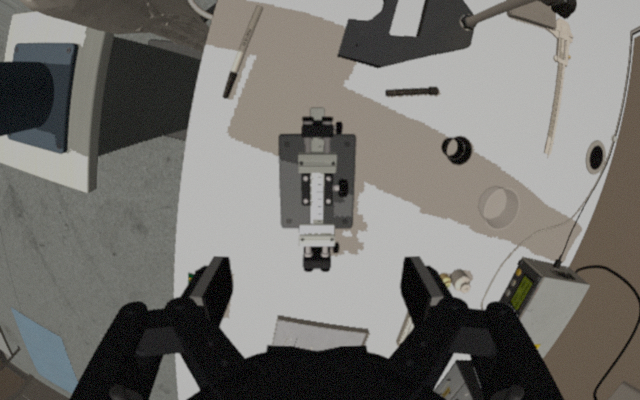

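```bash
python3 - <<'E'
from h import *
p=dict(np.load("w1.npz")); w=fcloud(p)
save(p,"w1h",(260,95,380,280),3.2)
th=.25
c=np.array([.535,-.05])
for it in range(1):
    M=np.array([[np.cos(th),-np.sin(th)],[np.sin(th),np.cos(th)]]) # local->world
    l=(w[...,:2]-c)@M
near=(np.abs(l[...,0])<.08)&(np.abs(l[...,1])<.13)
z=w[...,2]
for lo,hi in [(-.005,.003),(.003,.02),(.02,.04),(.04,.06),(.06,.075),(.075,.09)]:
    m=near&(z>lo)&(z<hi); q=l[m]
    print(lo,hi,m.sum(), (np.percentile(q,[0.5,50,99.5],axis=0)*1000).round(1).tolist())
m=near&(z>.066)&(z<.095); q=w[m][:,:2]
print(cv2.minAreaRect((q*1000).astype(np.float32)))
im=p["image"].astype(int); br=im.mean(-1)
m=near&(z>.004)&(z<.022)&(np.abs(l[...,1])<.1)
print("base z",np.nanmedian(z[m]),cv2.minAreaRect((w[m][:,:2]*1000).astype(np.float32)))
# profile along the centre line
mc=near&(np.abs(l[...,0]+.0)<.012)
v,u=np.nonzero(mc); 
for r in np.unique(v):
    k=v==r
    print(r,(l[r,u[k],1].mean()*1000).round(1),(np.median(z[r,u[k]])*1000).round(1),br[r,u[k]].mean().round(0),end=' | ')
E
```

```text
-0.005 0.003 10130 [[-79.5, -128.8], [-20.9, 37.4], [79.6, 129.5]]
0.003 0.02 4149 [[-48.6, -58.8], [-14.9, 9.3], [55.2, 73.4]]
0.02 0.04 1171 [[-4.5, -85.2], [4.9, 10.7], [40.8, 108.6]]
0.04 0.06 867 [[-15.9, -80.4], [12.4, 5.6], [43.2, 94.7]]
0.06 0.075 1394 [[-17.8, -96.4], [3.4, 2.2], [24.6, 100.0]]
0.075 0.09 1623 [[-18.1, -86.9], [3.3, 47.2], [24.8, 91.6]]
((537.5177612304688, -47.84577178955078), (45.18491744995117, 197.20547485351562), 13.879129409790039)
base z 0.014023483130175984 ((536.3145141601562, -41.95281982421875), (105.1497573852539, 134.5129852294922), 14.15149974822998)
92 129.4 -0.5 137.0 | 93 128.0 -0.8 137.0 | 94 126.6 -1.1 137.0 | 95 125.3 -0.8 137.0 | 96 123.9 -0.7 137.0 | 97 122.5 -0.9 137.0 | 98 121.2 -0.9 137.0 | 99 119.8 -1.3 138.0 | 100 118.4 -1.2 137.0 | 101 117.1 -1.1 137.0 | 102 115.7 -0.5 138.0 | 103 114.4 -0.4 138.0 | 104 113.0 -0.9 138.0 | 105 111.6 -1.2 137.0 | 106 110.3 -0.7 133.0 | 107 108.9 -0.7 122.0 | 108 108.3 37.8 124.0 | 109 107.0 37.8 130.0 | 110 105.8 37.6 131.0 | 111 104.5 38.2 132.0 | 112 103.2 37.6 133.0 | 113 101.9 38.1 131.0 | 114 1
[... 3996 characters left out ...]
 48.5 361.7 15.0 | 369 48.6 362.3 13.0 | 370 48.7 362.6 13.0 | 371 48.8 363.1 15.0 | 372 48.8 363.4 13.0 | 373 48.9 363.8 12.0 | 374 49.0 364.1 14.0 | 375 49.1 364.6 14.0 | 376 49.1 364.9 14.0 | 377 49.2 365.3 14.0 | 378 49.4 365.7 14.0 | 379 49.4 366.1 13.0 | 380 49.5 366.5 14.0 | 381 49.7 366.8 13.0 | 382 49.8 367.1 13.0 | 383 49.8 367.4 13.0 | 384 50.1 367.9 14.0 | 385 50.0 368.2 13.0 | 386 50.2 368.7 13.0 | 387 50.2 369.1 14.0 | 388 50.7 369.4 13.0 | 389 50.6 369.8 13.0 | 390 50.8 370.0 13.0 | 391 51.1 370.6 13.0 | 392 51.1 370.9 13.0 | 393 51.4 371.3 13.0 | 394 51.5 371.6 14.0 | 395 51.4 371.8 14.0 | 396 51.7 372.3 13.0 | 397 51.7 372.7 14.0 | 398 52.0 373.0 12.0 | 399 51.9 373.5 13.0 |
```

View pics/w1h.png

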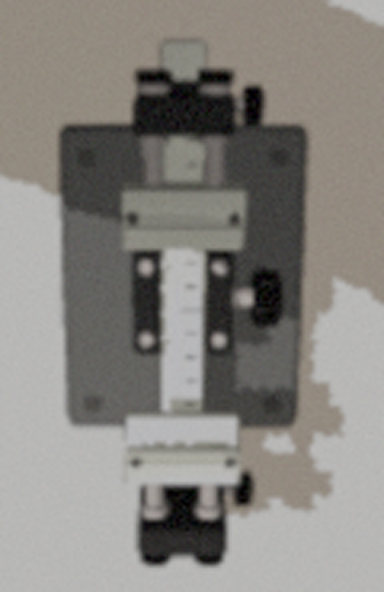

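```bash
python3 - <<'E'
from h import *
p=dict(np.load("w1.npz")); w=fcloud(p); z=w[...,2]
th=.25;c=np.array([.535,-.05])
M=np.array([[np.cos(th),-np.sin(th)],[np.sin(th),np.cos(th)]]); l=(w[...,:2]-c)@M
A=(z>.066)&(z<.09)&(np.abs(l[...,0])<.04)
for n,lo,hi in [("up",.034,.06),("lo",-.056,-.031)]:
    m=A&(l[...,1]>lo)&(l[...,1]<hi); q=l[m]*1000
    print(n,len(q),np.percentile(q[:,0],[1,50,99]),q.mean(0),cv2.minAreaRect(q.astype(np.float32)))
c=cur()
g=(np.array([.40,-.245,.24]),pose_down(.03))
for r in rows(c,g,7):print([float(x) for x in r])
E
```

```text
up 819 [-18.78520706   3.3004869   24.7691904 ] [ 3.22274132 48.45774052] ((3.3528671264648438, 47.30219268798828), (25.213850021362305, 45.156593322753906), 89.91830444335938)
lo 759 [-17.76124241   3.42391364  24.55886037] [  3.39855303 -42.54520779] ((2.5092411041259766, -42.68114471435547), (44.61799240112305, 23.321651458740234), 0.025088168680667877)
[0.877, -2.764, -2.575, 0.032, 0.0, 0.0]
[0.877, -2.844, -2.486, 0.032, 0.0, 0.0]
[0.878, -2.921, -2.395, 0.032, 0.0, 0.0]
[0.878, -2.996, -2.301, 0.032, 0.0, 0.0]
[0.879, -3.067, -2.205, 0.032, 0.0, 0.0]
[0.879, -3.135, -2.107, 0.032, 0.0, 0.0]
[0.88, -3.2, -2.007, 0.032, 0.0, 0.0]
```

Emit:
{"op": "apply_moves", "data": {"commands": [[0.88,-2.76,-2.58,0.032,0,0,0],[0.88,-2.84,-2.49,0.032,0,0,0],[0.88,-2.92,-2.4,0.032,0,0,0],[0.88,-3.0,-2.3,0.032,0,0,0],[0.88,-3.07,-2.2,0.032,0,0,0],[0.88,-3.14,-2.11,0.032,0,0,0],[0.88,-3.2,-2.01,0.032,0,0,0],[0,0,0,0,0,0,0],[0,0,0,0,0,0,0],[0,0,0,0,0,0,0]]}}

```text
t: 3.9
eef_pos: [0.4003, -0.2446, 0.2394]
tool_rot: [-0.01, 0.707, 0.009, 0.707]
wrist_force: [-0.2, 0.1, 0.3]
width: 0.0853
```

```bash
python3 - <<'E'
from h import *
s=manip.sense(); print(s["t"],s["eef_pos"],s["wrist_force"])
p=manip.get_image("wrist"); save(p,"w2"); np.savez("w2.npz",**{k:p[k] for k in ["image","z_map","K","xyz","attitude"]})
w=fcloud(p); z=w[...,2]
near=(np.hypot(w[...,0]-.4,w[...,1]+.28)<.075)
m=near&(z>.018)&(z<.05); q=w[m]; print(len(q),np.percentile(q[:,2],[5,25,50,75,95]),cv2.minAreaRect((q[:,:2]*1000).astype(np.float32)))
v,u=np.nonzero(m);print(u.min(),u.max(),v.min(),v.max())
b=near&(z<.01); print("bench",np.median(z[b]))
save(p,"w2b",(u.min()-20,v.min()-20,u.max()+20,v.max()+20),4)
E
```

```text
3.9 [ 0.40028344 -0.24461683  0.2394484 ] [-0.24930145  0.05425878  0.32354317]
3631 [0.02698838 0.02772232 0.02828476 0.02899287 0.0357478 ] ((399.4363708496094, -279.60247802734375), (50.097381591796875, 99.58406829833984), 1.1372928619384766)
291 335 161 243
bench -0.00089461067812871
```

View pics/w2b.png

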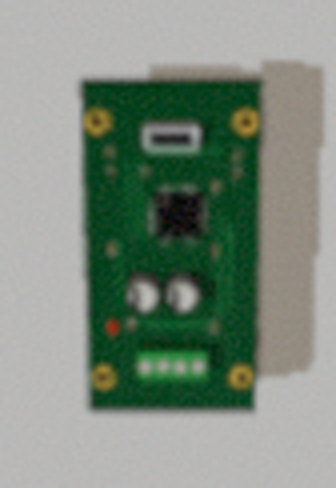

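View pics/w2.png

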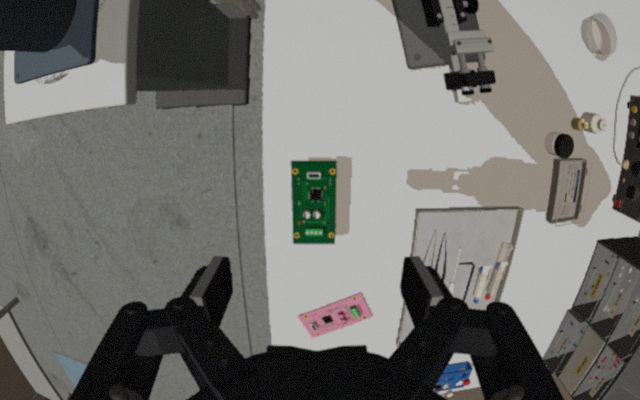

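```bash
python3 - <<'E'
from h import *
p=dict(np.load("w1.npz")); w=fcloud(p); z=w[...,2]
th=.25;c=np.array([.5379,-.0475])
M=np.array([[np.cos(th),-np.sin(th)],[np.sin(th),np.cos(th)]]); l=(w[...,:2]-c)@M
m=(np.abs(l[...,1])<.08)&(l[...,0]>.018)&(l[...,0]<.07)&(z>.025)&(z<.1); q=np.c_[l[m],z[m]]*1000
for lo in range(-80,80,8):
    k=q[(q[:,1]>lo)&(q[:,1]<lo+8)&(q[:,0]>23)]
    if len(k): print(lo,len(k),k.min(0).round(),k.max(0).round())
p=dict(np.load("w2.npz")); w=fcloud(p); t,Rt=cur(); lt=(w-t)@Rt*1000
m=(w[...,2]>.15); 
v,u=np.nonzero(m); q=lt[m]
k=(np.abs(q[:,2])<70)&(q[:,0]>-40)
print(len(q[k])); q=q[k]
for lo in range(-40,40,5):
    s=q[(q[:,0]>lo)&(q[:,0]<lo+5)]
    if len(s): print(lo,len(s),s.min(0).round(1),s.max(0).round(1), np.abs(s[:,2]).min().round(1))
E
```

```text
-80 21 [ 24. -79.  33.] [ 29. -76.  40.]
-8 32 [28. -7. 28.] [38. -0. 46.]
0 81 [23.  0. 26.] [40.  8. 46.]
8 73 [23.  8. 34.] [40. 16. 44.]
72 22 [23. 76. 36.] [30. 80. 41.]
5952
-40 1202 [-40.  -12.5 -69.6] [-35.   14.1  70. ] 38.0
-35 447 [-35.    4.9 -65.1] [-30.   13.8  67.3] 41.9
-30 643 [-30.   -2.9 -52.7] [-25.   11.7  53.4] 40.7
-25 625 [-25.  -10.3 -55.3] [-20.   11.3  57.6] 41.0
-20 668 [-20.  -11.6 -55.2] [-15.   11.7  57.6] 40.9
-15 606 [-15.  -11.5 -55.4] [-10.   11.5  57.4] 40.9
-10 604 [-10.  -11.4 -55.3] [-5.  11.7 57.7] 40.8
-5 496 [ -5.  -11.3 -55.2] [-0.  11.2 58.2] 41.0
0 440 [  0.  -11.9 -53.9] [ 5.  11.4 57. ] 41.0
5 219 [  5.  -11.3 -47.9] [ 9.8 10.8 50.2] 41.0
10 2 [ 10.2   2.9 -41.6] [10.6  5.1 44.4] 41.6
```

```bash
python3 - <<'E'
from h import *
c=cur()
g=(np.array([.3994,-.2796,.053]),pose_down(.020))
for r in rows(c,g,6):print([float(x) for x in r])
print(c[1].round(4))
E
```

```text
[3.108, -0.583, -0.039, 0.001, 0.0, 0.0]
[3.108, -0.583, -0.037, 0.001, 0.0, 0.0]
[3.108, -0.584, -0.036, 0.001, 0.0, 0.0]
[3.108, -0.584, -0.034, 0.001, 0.0, 0.0]
[3.108, -0.584, -0.033, 0.001, 0.0, 0.0]
[3.108, -0.585, -0.032, 0.001, 0.0, 0.0]
[[ 1.300e-03 -2.790e-02  9.996e-01]
 [-5.000e-04  9.996e-01  2.790e-02]
 [-1.000e+00 -5.000e-04  1.200e-03]]
```

Emit:
{"op": "apply_moves", "data": {"commands": [[3.1,-0.58,-0.04,0.001,0,0,0],[3.1,-0.58,-0.04,0.001,0,0,0],[3.1,-0.58,-0.04,0.001,0,0,0],[3.1,-0.58,-0.03,0.001,0,0,0],[3.1,-0.59,-0.03,0.001,0,0,0],[3.1,-0.59,-0.03,0.002,0,0,0],[1.0,0,0,0,0,0,0],[1.0,0,0,0,0,0,0],[0,0,0,0,0,0,0],[0,0,0,0,0,0,0]]}}

```text
t: 4.95
eef_pos: [0.3997, -0.2807, 0.0342]
tool_rot: [-0.008, 0.706, 0.006, 0.708]
wrist_force: [-0.6, 0.1, 0.1]
width: 0.0856
```

```bash
python3 - <<'E'
from h import *
s=manip.sense(); print(s["t"],s["eef_pos"],s["wrist_force"])
p=manip.get_image("wrist"); save(p,"w3",(150,150,490,400),2.3)
w=fcloud(p); z=w[...,2]; t,Rt=cur(); lt=(w-t)@Rt*1000
im=p["image"].astype(int); g=(im[...,1]>im[...,0]*1.3)&(im[...,1]>im[...,2]*1.2)&(z>.015)&(z<.05)&(np.hypot(lt[...,1],lt[...,2])<80)
q=lt[g]; print(len(q),np.percentile(q[:,0],[10,50,90]),cv2.minAreaRect(q[:,1:].astype(np.float32)))
E
```

```text
4.95 [ 0.39966275 -0.28073854  0.03416804] [-0.61202381  0.14054855  0.078137  ]
14656 [5.33590597 6.30204102 7.04049038] ((2.5059452056884766, 0.14359283447265625), (107.77920532226562, 94.74400329589844), 33.478309631347656)
```

View pics/w3.png

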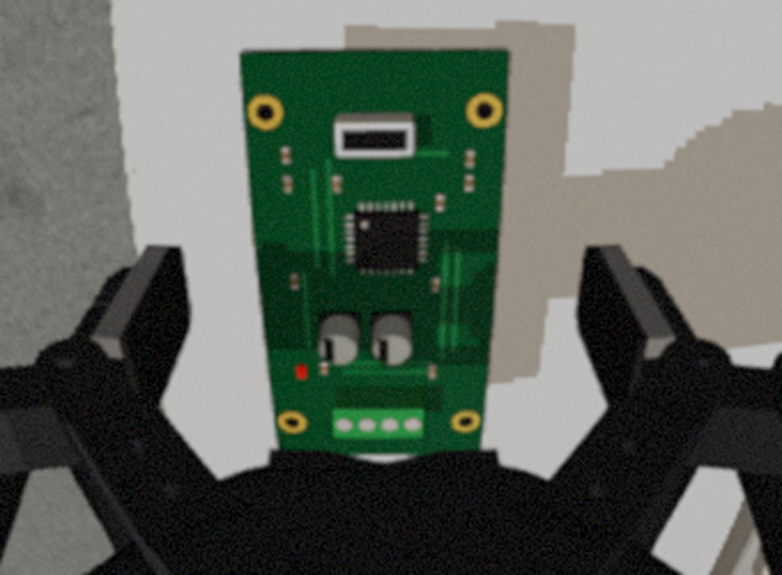

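Emit:
{"op": "apply_moves", "data": {"commands": [[0,0,0,0,0,0,0.3],[0,0,0,0,0,0,0.4],[0,0,0,0,0,0,1],[0,0,0,0,0,0,1],[0,0,0,0,0,0,1],[0,0,0,0,0,0,1],[0,0,0,0,0,0,1],[0,0,0,0,0,0,1],[0,0,0,0,0,0,1],[0,0,0,0,0,0,1]], "grip_force": 70}}

```text
t: 6.0
eef_pos: [0.3992, -0.281, 0.0341]
tool_rot: [-0.007, 0.707, 0.006, 0.708]
wrist_force: [0.2, 1.7, 5.4]
width: 0.0474
```

```bash
python3 - <<'E'
from h import *
s=manip.sense(); print(s["t"],s["eef_pos"],s["wrist_force"],s["ft_torque"],s["width"]); print(rot(s["tool_rot"]).round(4))
E
```

```text
6.0 [ 0.39917541 -0.28096107  0.03409932] [0.16267473 1.71105372 5.43720167] [ 0.24618283  0.29412157 -0.04193383] 0.04743615511968407
[[ 0.0014 -0.019   0.9998]
 [-0.0012  0.9998  0.019 ]
 [-1.     -0.0013  0.0013]]
```

Emit:
{"op": "apply_moves", "data": {"commands": [[-0.3,0,0,0,0,0,1],[-0.5,0,0,0,0,0,1],[-1.2,0,0,0,0,0,1],[-2,0,0,0,0,0,1],[-2.5,0,0,0,0,0,1],[-2.5,0,0,0,0,0,1],[-2,0,0,0,0,0,1],[-1,0,0,0,0,0,1],[0,0,0,0,0,0,1],[0,0,0,0,0,0,1]]}}

```text
t: 7.0
eef_pos: [0.3984, -0.2802, 0.1522]
tool_rot: [-0.007, 0.707, 0.007, 0.707]
wrist_force: [-0.5, -0.5, -1.7]
width: 0.0474
```

```bash
cat > brd.py <<'E'
from h import *
def board(p,verbose=True):
    w=fcloud(p); t,Rt=cur(); lt=(w-t)@Rt*1000
    im=p["image"].astype(int); g=(im[...,1]>im[...,0]*1.25)&(im[...,1]>im[...,2]*1.2)
    g&=(lt[...,0]>-5)&(lt[...,0]<25)&(np.hypot(lt[...,1],lt[...,2])<70)&(np.abs(lt[...,2])<32)
    q=lt[g]
    # plane fit x=a+b*y+c*z robust
    A=np.c_[np.ones(len(q)),q[:,1],q[:,2]]; k=np.ones(len(q),bool)
    for i in range(5):
        s=np.linalg.lstsq(A[k],q[k,0],rcond=None)[0]; r=q[:,0]-A@s; k=np.abs(r)<max(1.0,2*np.std(r[k]))if i<4 else k
    print("plane",s.round(4),"n",k.sum())
    qq=q[k]; print("rect",cv2.minAreaRect(qq[:,1:].astype(np.float32)),"y rng",np.percentile(qq[:,1],[.2,99.8]),"z",np.percentile(qq[:,2],[.5,99.5]))
    return s
E
python3 - <<'E'
from brd import *
s=manip.sense(); print(s["t"],s["eef_pos"],s["wrist_force"],s["ft_torque"],s["width"])
p=manip.get_image("wrist"); save(p,"w4",(150,150,490,400),2.3); board(p)
E
```

```text
7.0 [ 0.39837902 -0.28022657  0.15216437] [-0.53659952 -0.51674677 -1.66093152] [ 0.03052979 -0.00763462  0.00159053] 0.047440124425155154
plane [ 5.2761e+00 -5.0000e-04 -1.1400e-02] n 12643
rect ((0.7530288696289062, 1.9223499298095703), (49.796600341796875, 100.62222290039062), 89.60580444335938) y rng [-48.0032091   50.74260911] z [-22.5514243   25.95810425]
```

View pics/w4.png

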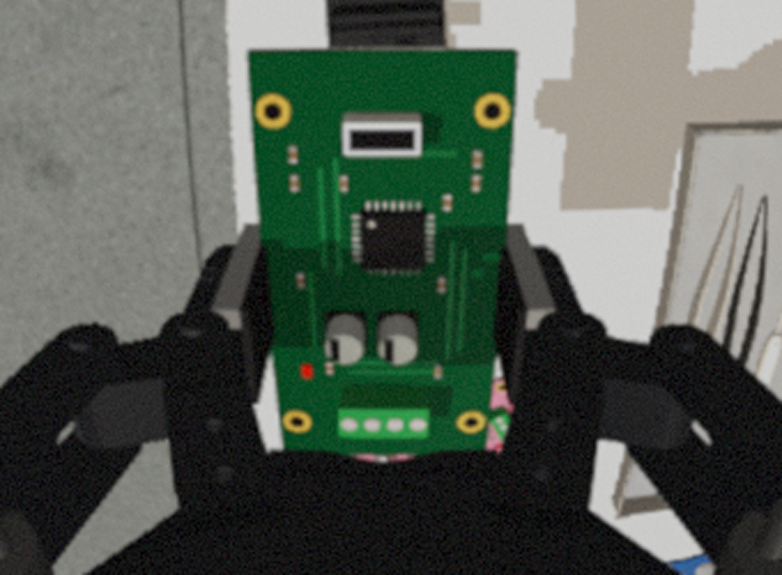

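```bash
cat > plan.py <<'E'
from h import *
TH=.25; C=np.array([.5363,-.0479,0.])
BX,BY=.0067,.0013   # board centre in tool
MH=R.from_euler('z',TH).as_matrix()
def tcp_for(ny,nz,tilt,x=0.0):
    """TCP pose so that near lower edge (-y end) is at rail (x,ny), height nz (m)"""
    Rt=pose_down(TH,tilt)
    e=np.array([BX+.0015,BY-.05,0.])
    return C+MH@np.array([x,ny,nz])-Rt@e, Rt
def near(pose):
    p,Rt=pose; e=np.array([BX+.0015,BY-.05,0.]); f=np.array([BX+.0015,BY+.05,0.])
    return [(MH.T@(p+Rt@a-C)*1000).round(2) for a in (e,f)]+[round(float(np.arcsin(-(Rt[:,1]@[0,0,-1.]))),4), round(float(np.arctan2(Rt[1,2],Rt[0,2])),4)]
E
python3 - <<'E'
from plan import *
c=cur(); g=tcp_for(-.037,.110,.25)
print(g[0],near(g))
rs=rows(c,g,9)
for r in rs:print([float(x) for x in r])
print(near(sim(c,rs)))
E
```

```text
[ 0.53428185 -0.03999627  0.12999365] [array([ -0., -37., 110.]), array([  0.  ,  59.89, 134.74]), 0.25, 0.25]
[0.24, 2.636, 1.565, -0.026, 0.003, 0.027]
[0.307, 2.588, 1.632, -0.026, 0.003, 0.027]
[0.372, 2.536, 1.699, -0.026, 0.003, 0.027]
[0.436, 2.48, 1.764, -0.026, 0.003, 0.027]
[0.498, 2.422, 1.828, -0.026, 0.003, 0.027]
[0.558, 2.36, 1.891, -0.026, 0.003, 0.027]
[0.616, 2.294, 1.952, -0.026, 0.003, 0.027]
[0.672, 2.226, 2.012, -0.026, 0.003, 0.027]
[0.726, 2.155, 2.07, -0.026, 0.003, 0.027]
[array([ -0.15, -36.78, 109.84]), array([ -0.55,  60.21, 134.18]), 0.2458, 0.2539]
```

Emit:
{"op": "apply_moves", "data": {"commands": [[0.24,2.64,1.57,-0.026,0.003,0.027,1],[0.31,2.59,1.63,-0.026,0.003,0.027,1],[0.37,2.54,1.7,-0.026,0.003,0.027,1],[0.44,2.48,1.76,-0.026,0.003,0.027,1],[0.5,2.42,1.83,-0.026,0.003,0.027,1],[0.56,2.36,1.89,-0.026,0.003,0.028,1],[0.62,2.29,1.95,-0.026,0.003,0.028,1],[0.67,2.23,2.01,-0.025,0.003,0.028,1],[0.73,2.16,2.07,-0.024,0.003,0.028,1],[0,0,0,0,0,0,1]]}}

```text
t: 8.05
eef_pos: [0.5343, -0.0374, 0.1281]
tool_rot: [-0.001, 0.708, 0.177, 0.684]
wrist_force: [-0.6, -0.2, -1.1]
width: 0.0473
```

```bash
python3 - <<'E'
from plan import *
from brd import board
c=cur(); s=manip.sense(); print(s["t"],s["wrist_force"],s["width"],s["ft_torque"]); print(near(c))
p=manip.get_image("wrist"); save(p,"w5",(150,80,490,400),2); board(p)
p=manip.get_image("scene"); save(p,"s5",(220,90,360,230),5)
g=tcp_for(-.037,.075,.25)
rs=rows(cur(),g,7)
for r in rs:print([float(x) for x in r])
E
```

```text
8.05 [-0.60631867 -0.20061387 -1.06157996] 0.04733984977653067 [-0.31512357 -0.02457664  0.00634183]
[array([  0.8 , -34.49, 108.05]), array([  0.38,  62.36, 132.93]), 0.2514, 0.2548]
plane [ 6.4516e+00 -3.1000e-03 -1.0800e-02] n 12749
rect ((1.7286643981933594, 2.2630386352539062), (49.992305755615234, 100.341064453125), 89.72006225585938) y rng [-47.04261339  51.66850791] z [-22.36185599  26.70543953]
[0.468, -0.126, 0.012, 0.0, -0.0, 0.0]
[0.468, -0.126, 0.011, 0.0, -0.0, 0.0]
[0.468, -0.126, 0.011, 0.0, -0.0, 0.0]
[0.468, -0.126, 0.011, 0.0, -0.0, 0.0]
[0.468, -0.126, 0.011, 0.0, -0.0, 0.0]
[0.468, -0.126, 0.011, 0.0, -0.0, 0.0]
[0.468, -0.126, 0.011, 0.0, -0.0, 0.0]
```

View pics/w5.png

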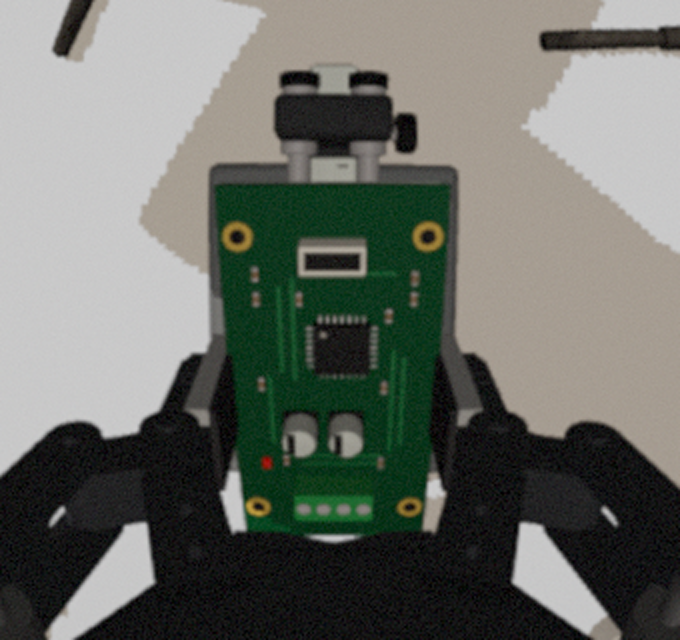

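View pics/s5.png

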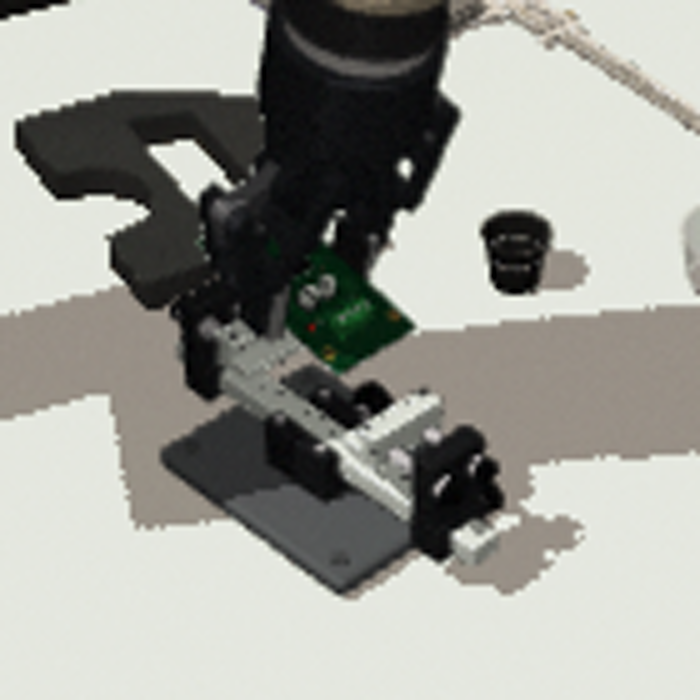

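Emit:
{"op": "apply_moves", "data": {"commands": [[0.47,-0.13,0,0,0,0,1],[0.47,-0.13,0,0,0,0,1],[0.47,-0.13,0,0,0,0,1],[0.47,-0.13,0,0,0,0,1],[0.47,-0.13,0,0,0,0,1],[0.47,-0.13,0,0,0,0,1],[0.44,-0.12,0,0,0,0,1],[0,0,0,0,0,0,1],[0,0,0,0,0,0,1],[0,0,0,0,0,0,1]]}}

```text
t: 9.15
eef_pos: [0.5349, -0.0409, 0.0972]
tool_rot: [-0.001, 0.707, 0.175, 0.686]
wrist_force: [0.1, 0.1, -1.1]
width: 0.0475
```

```bash
cat > st.py <<'E'
from plan import *
c=cur(); s=manip.sense(); f=MH.T@s["wrist_force"]; print("t",s["t"],"Fh",f.round(2),"width",round(s["width"],4),"torque",(MH.T@s["ft_torque"]).round(3)); print(near(c))
E
python3 st.py; python3 - <<'E'
from h import *
p=manip.get_image("scene"); save(p,"s6",(220,90,360,230),5)
E
```

```text
t 9.15 Fh [ 0.08  0.05 -1.06] width 0.0475 torque [-0.268 -0.009 -0.002]
[array([  0.44, -38.09,  77.31]), array([  0.29,  58.85, 101.82]), 0.2477, 0.2511]
```

View pics/s6.png

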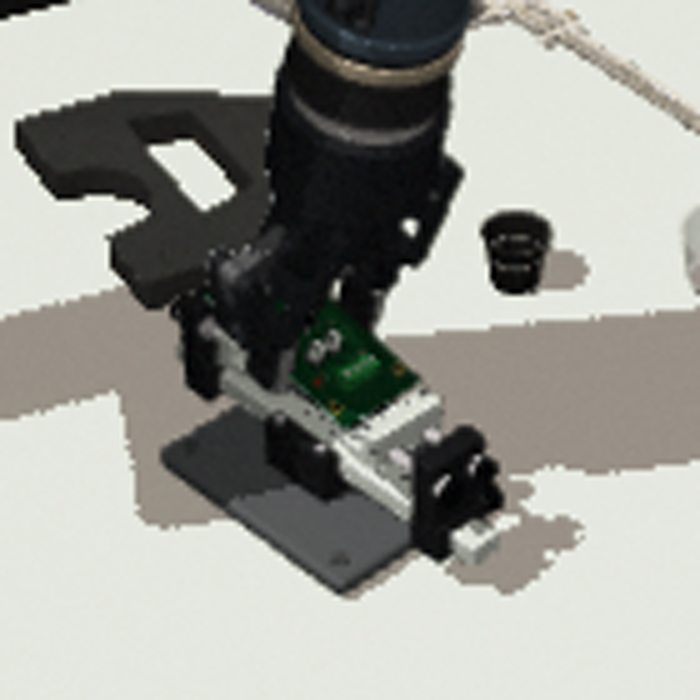

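Emit:
{"op": "apply_moves", "data": {"commands": [[0.1,-0.025,0,0,0,0,1],[0.1,-0.025,0,0,0,0,1],[0.1,-0.025,0,0,0,0,1],[0.1,-0.025,0,0,0,0,1],[0.1,-0.025,0,0,0,0,1],[0.04,-0.01,0,0,0,0,1],[0,0,0,0,0,0,1],[0,0,0,0,0,0,1],[0,0,0,0,0,0,1],[0,0,0,0,0,0,1]]}}

```text
t: 10.2
eef_pos: [0.5347, -0.0409, 0.0914]
tool_rot: [-0.001, 0.707, 0.175, 0.686]
wrist_force: [-0.1, 0.3, -0.7]
width: 0.0474
```

```bash
python3 st.py
```

```text
t 10.2 Fh [-0.05  0.33 -0.74] width 0.0474 torque [-0.244 -0.01   0.028]
[array([  0.28, -38.03,  71.55]), array([ 0.14, 58.91, 96.08]), 0.2478, 0.251]
```

Emit:
{"op": "apply_moves", "data": {"commands": [[0.03,-0.008,0,0,0,0,1],[0.03,-0.008,0,0,0,0,1],[0.03,-0.008,0,0,0,0,1],[0.03,-0.008,0,0,0,0,1],[0,0,0,0,0,0,1],[0,0,0,0,0,0,1],[0,0,0,0,0,0,1],[0,0,0,0,0,0,1],[0,0,0,0,0,0,1],[0,0,0,0,0,0,1]]}}

```text
t: 11.2
eef_pos: [0.5347, -0.0409, 0.0901]
tool_rot: [-0.001, 0.707, 0.175, 0.686]
wrist_force: [0.4, -0.1, -1.0]
width: 0.0472
```

```bash
python3 st.py
```

```text
t 11.2 Fh [ 0.41 -0.22 -0.96] width 0.0472 torque [-0.312 -0.035 -0.02 ]
[array([  0.24, -38.02,  70.23]), array([ 0.1 , 58.92, 94.76]), 0.2479, 0.251]
```

Emit:
{"op": "apply_moves", "data": {"commands": [[0.03,-0.008,0,0,0,0,1],[0.03,-0.008,0,0,0,0,1],[0.03,-0.008,0,0,0,0,1],[0.02,-0.005,0,0,0,0,1],[0,0,0,0,0,0,1],[0,0,0,0,0,0,1],[0,0,0,0,0,0,1],[0,0,0,0,0,0,1],[0,0,0,0,0,0,1],[0,0,0,0,0,0,1]]}}

```text
t: 12.2
eef_pos: [0.5347, -0.0408, 0.089]
tool_rot: [-0.001, 0.707, 0.175, 0.686]
wrist_force: [-0.2, 0.1, 1.2]
width: 0.0472
```

```bash
python3 st.py
```

```text
t 12.2 Fh [-0.17  0.17  1.21] width 0.0472 torque [-0.007  0.032 -0.023]
[array([  0.29, -37.93,  69.13]), array([ 0.15, 59.01, 93.69]), 0.2481, 0.2511]
```

Emit:
{"op": "apply_moves", "data": {"commands": [[-0.04,0.01,0,0,0,0,1],[-0.03,0.007,0,0,0,0,1],[-0.025,-0.097,0,0,0,0,1],[-0.025,-0.097,0,0,0,0,1],[-0.025,-0.097,0,0,0,0,1],[-0.025,-0.097,0,0,0,0,1],[-0.025,-0.097,0,0,0,0,1],[-0.025,-0.097,0,0,0,0,1],[0,0,0,0,0,0,1],[0,0,0,0,0,0,1]]}}

```text
t: 13.2
eef_pos: [0.5362, -0.0469, 0.0897]
tool_rot: [-0.001, 0.707, 0.175, 0.686]
wrist_force: [0.6, -0.2, 0.8]
width: 0.0471
```

```bash
python3 st.py
```

```text
t 13.2 Fh [ 0.57 -0.36  0.85] width 0.0471 torque [-0.284  0.007  0.01 ]
[array([  0.22, -44.24,  69.77]), array([9.000e-02, 5.271e+01, 9.428e+01]), 0.2476, 0.251]
```

Emit:
{"op": "apply_moves", "data": {"commands": [[-0.013,-0.049,0,0,0,0,1],[-0.013,-0.049,0,0,0,0,1],[-0.013,-0.049,0,0,0,0,1],[-0.013,-0.049,0,0,0,0,1],[-0.013,-0.049,0,0,0,0,1],[-0.013,-0.049,0,0,0,0,1],[0,0,0,0,0,0,1],[0,0,0,0,0,0,1],[0,0,0,0,0,0,1],[0,0,0,0,0,0,1]]}}

```text
t: 14.2
eef_pos: [0.5369, -0.0495, 0.0897]
tool_rot: [-0.001, 0.707, 0.175, 0.686]
wrist_force: [-0.7, 1.8, 0.6]
width: 0.0477
```

```bash
python3 st.py
```

```text
t 14.2 Fh [-0.26  1.97  0.6 ] width 0.0477 torque [ 0.211 -0.002  0.009]
[array([  0.22, -46.92,  69.83]), array([9.000e-02, 5.002e+01, 9.440e+01]), 0.2482, 0.2511]
```

Emit:
{"op": "apply_moves", "data": {"commands": [[-0.02,-0.08,0,0,0,0,1],[-0.02,-0.08,0,0,0,0,1],[-0.02,-0.08,0,0,0,0,1],[-0.02,-0.08,0,0,0,0,1],[-0.02,-0.08,0,0,0,0,1],[-0.02,-0.08,0,0,0,0,1],[-0.02,-0.08,0,0,0,0,1],[-0.02,-0.08,0,0,0,0,1],[0,0,0,0,0,0,1],[0,0,0,0,0,0,1]]}}

```text
t: 15.2
eef_pos: [0.5384, -0.0556, 0.0897]
tool_rot: [-0.001, 0.707, 0.175, 0.685]
wrist_force: [-0.5, 5.9, 2.3]
width: 0.0475
```

```bash
cat > see.py <<'E'
import sys
from plan import *
from brd import board
n=sys.argv[1]
p=manip.get_image("wrist"); save(p,"w"+n,(150,80,490,400),2); board(p)
p=manip.get_image("scene"); save(p,"s"+n,(220,90,360,230),5)
E
python3 st.py; python3 see.py 7
```

```text
t 15.2 Fh [1.02 5.85 2.31] width 0.0475 torque [ 0.85  -0.034 -0.005]
[array([  0.2 , -53.1 ,  69.78]), array([6.000e-02, 4.381e+01, 9.444e+01]), 0.2492, 0.2512]
plane [ 5.7801e+00  8.0000e-04 -9.8000e-03] n 12668
rect ((1.2316932678222656, 1.2506656646728516), (50.06806945800781, 98.91492462158203), 89.9903793334961) y rng [-47.06844369  50.53466743] z [-23.2149069   25.77800634]
```

View pics/s7.png

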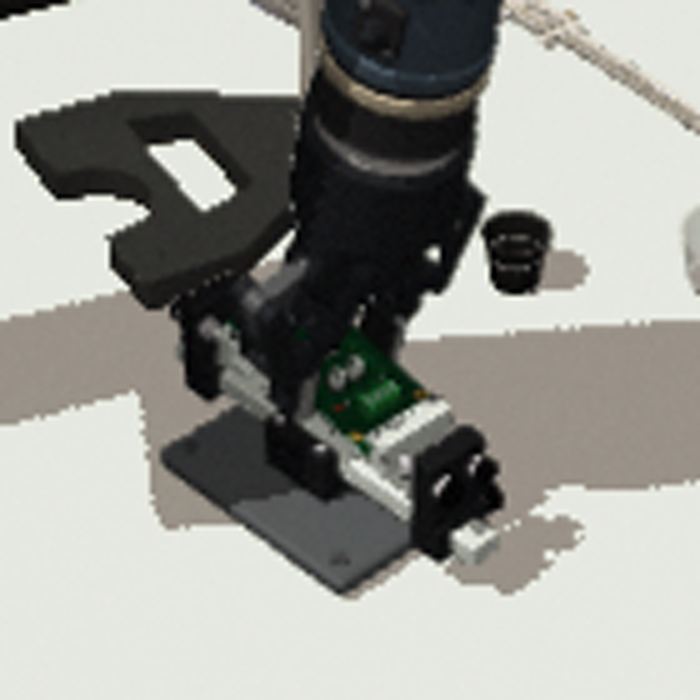

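View pics/w7.png

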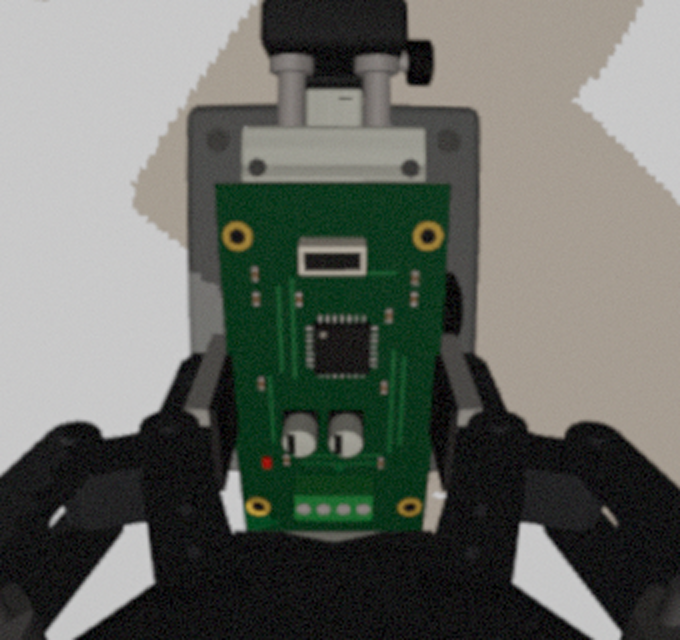

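Emit:
{"op": "apply_moves", "data": {"commands": [[-0.021,-0.083,0,0,0,0,1],[-0.021,-0.083,0,0,0,0,1],[-0.021,-0.083,0,0,0,0,1],[-0.021,-0.083,0,0,0,0,1],[-0.021,-0.083,0,0,0,0,1],[-0.021,-0.083,0,0,0,0,1],[-0.015,-0.06,0,0,0,0,1],[0,0,0,0,0,0,1],[0,0,0,0,0,0,1],[0,0,0,0,0,0,1]]}}

```text
t: 16.3
eef_pos: [0.5395, -0.0601, 0.0898]
tool_rot: [0.0, 0.707, 0.176, 0.685]
wrist_force: [-1.6, 7.1, 1.7]
width: 0.0471
```

```bash
python3 st.py; python3 see.py 8
```

```text
t 16.3 Fh [0.22 7.32 1.68] width 0.0471 torque [ 1.318 -0.086 -0.103]
[array([  0.17, -57.71,  69.71]), array([-0.  , 39.14, 94.61]), 0.2516, 0.2515]
plane [ 5.7801e+00  1.6000e-03 -1.0000e-02] n 12696
rect ((1.4547691345214844, 1.4112110137939453), (50.067962646484375, 98.81812286376953), 89.73172760009766) y rng [-46.81220196  50.52954261] z [-23.21079751  25.79405727]
```

View pics/w8.png

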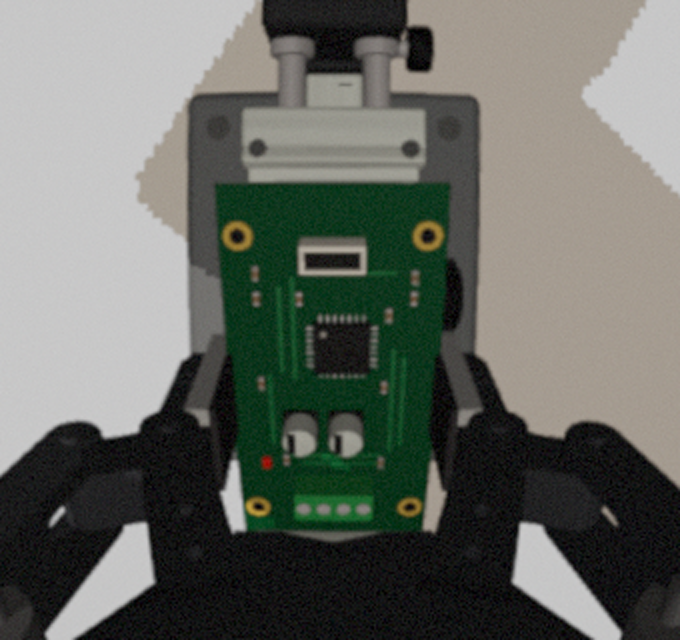

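Emit:
{"op": "apply_moves", "data": {"commands": [[-0.015,-0.06,0,0,0,0,1],[-0.015,-0.06,0,0,0,0,1],[-0.015,-0.06,0,0,0,0,1],[-0.012,-0.05,0,0,0,0,1],[0,0,0,0,0,0,1],[0,0,0,0,0,0,1],[0,0,0,0,0,0,1],[0,0,0,0,0,0,1],[0,0,0,0,0,0,1],[0,0,0,0,0,0,1]]}}

```text
t: 17.4
eef_pos: [0.54, -0.0619, 0.0898]
tool_rot: [0.0, 0.707, 0.176, 0.685]
wrist_force: [-1.1, 8.5, 1.8]
width: 0.0473
```

```bash
python3 st.py;  python3 - <<'E'
from plan import *
c=cur(); n=near(c); a=n[0]/1000
# rotate to tilt 0.10 with near edge from a to (a0,-.0600,a2)
def steps(tgt_ny,tgt_nz,tilts):
    pose=c; ny0,nz0,t0=a[1],a[2],n[2]
    for i,t in enumerate(tilts):
        f=(i+1)/len(tilts)
        Rt=pose_down(n[3],t); e=np.array([BX+.0015,BY-.05,0.])
        g=(C+MH@np.array([a[0],ny0+(tgt_ny-ny0)*f,nz0+(tgt_nz-nz0)*f])-Rt@e,Rt)
        print([float(x) for x in rows(pose,g,1)[0]]); pose=g
steps(a[1]-.0003,.0697,np.linspace(n[2],.10,9)[1:])
E
```

```text
t 17.4 Fh [1.   8.56 1.77] width 0.0473 torque [ 1.548 -0.145 -0.097]
[array([  0.18, -59.61,  69.7 ]), array([-0.  , 37.22, 94.68]), 0.2525, 0.2516]
[0.092, 0.011, 0.002, 0.0, 0.001, -0.019]
[0.092, 0.011, -0.0, -0.0, 0.0, -0.019]
[0.092, 0.011, -0.0, -0.0, 0.0, -0.019]
[0.092, 0.011, -0.0, 0.0, 0.0, -0.019]
[0.092, 0.011, -0.0, 0.0, -0.0, -0.019]
[0.092, 0.011, -0.0, -0.0, 0.0, -0.019]
[0.092, 0.011, -0.0, -0.0, -0.0, -0.019]
[0.093, 0.011, -0.0, -0.0, -0.0, -0.019]
```

Emit:
{"op": "apply_moves", "data": {"commands": [[0.092,0.011,0,0,0,-0.019,1],[0.092,0.011,0,0,0,-0.019,1],[0.092,0.011,0,0,0,-0.019,1],[0.092,0.011,0,0,0,-0.019,1],[0.092,0.011,0,0,0,-0.019,1],[0.092,0.011,0,0,0,-0.019,1],[0,0,0,0,0,0,1],[0,0,0,0,0,0,1],[0,0,0,0,0,0,1],[0,0,0,0,0,0,1]]}}

```text
t: 18.4
eef_pos: [0.5395, -0.0602, 0.0843]
tool_rot: [-0.04, 0.706, 0.137, 0.694]
wrist_force: [-1.7, 9.0, 1.5]
width: 0.0473
```

```bash
python3 st.py; python3 - <<'E'
from plan import *
from brd import board
p=manip.get_image("wrist"); save(p,"w9",(240,120,400,260),5); board(p)
w=fcloud(p); l=(w-C)@MH*1000
# profile along y beyond the board far end at several x
for x0 in (-12,0,12):
    m=(np.abs(l[...,0]-x0-1.7)<2)&(l[...,1]>28)&(l[...,1]<62)&(l[...,2]>20)&(l[...,2]<110)
    q=l[m]; q=q[np.argsort(q[:,1])]
    print(x0,[(round(float(k[:,1].mean()),1),round(float(np.median(k[:,2])),1)) for k in np.array_split(q,26)])
E
```

```text
t 18.4 Fh [0.57 9.19 1.45] width 0.0473 torque [ 1.547 -0.081 -0.064]
[array([  0.2 , -59.83,  69.48]), array([ 0.  , 39.21, 83.29]), 0.1385, 0.2518]
plane [ 5.9195  0.0067 -0.0097] n 12687
rect ((1.3178825378417969, 1.3622055053710938), (50.08067321777344, 99.21492004394531), 89.91822814941406) y rng [-47.44931676  50.56505213] z [-23.1307871   25.77643697]
-12 [(28.7, 83.6), (30.0, 84.0), (31.4, 84.2), (32.6, 84.3), (33.9, 84.5), (35.2, 84.8), (36.4, 84.8), (37.4, 84.5), (38.1, 83.9), (38.9, 69.2), (40.5, 68.9), (42.5, 79.1), (43.9, 80.6), (45.2, 80.8), (46.5, 80.3), (47.8, 80.5), (49.1, 80.8), (50.5, 80.6), (51.7, 80.8), (53.0, 80.7), (54.2, 80.7), (55.5, 80.7), (57.1, 71.2), (58.6, 70.3), (60.0, 70.4), (61.4, 70.2)]
0 [(28.5, 84.1), (29.8, 83.8), (31.0, 84.0), (32.2, 84.2), (33.4, 84.5), (34.6, 84.8), (35.9, 84.9), (37.0, 84.6), (37.8, 70.1), (38.4, 83.7), (39.4, 69.1), (40.7, 69.1), (42.6, 79.4), (43.9, 80.6), (45.1, 80.7), (46.3, 80.2), (47.5, 80.5), (48.7, 80.5), (49.8, 80.8), (51.0, 80.6), (52.1, 80.8), (53.2, 80.5), (54.4, 80.7), (55.6, 80.4), (58.4, 38.6), (60.8, 38.2)]
12 [(28.6, 84.0), (29.9, 84.2), (31.2, 84.4), (32.3, 84.4), (33.5, 84.8), (34.7, 84.6), (36.0, 85.3), (37.2, 84.7), (37.9, 85.0), (38.6, 69.5), (40.0, 69.0), (41.9, 77.8), (43.5, 80.1), (44.8, 80.8), (46.1, 79.9), (47.4, 80.4), (48.8, 80.5), (50.1, 80.6), (51.4, 80.9), (52.7, 80.6), (53.9, 80.8), (55.2, 80.9), (56.7, 79.0), (58.4, 70.4), (59.8, 70.6), (61.3, 70.4)]
```

View pics/w9.png

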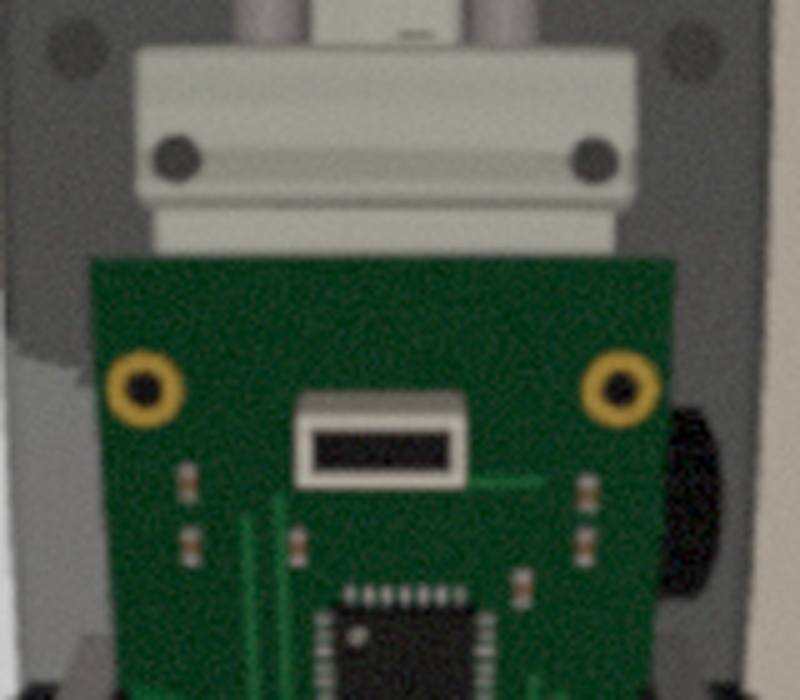

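```bash
cat > rotp.py <<'E'
import sys
from plan import *
c=cur(); n=near(c); a=n[0]/1000
tn,tz,tt,k=[float(x) for x in sys.argv[1:5]]
pose=c;k=int(k)
for i in range(k):
    f=(i+1)/k; t=n[2]+(tt-n[2])*f
    Rt=pose_down(n[3],t); e=np.array([BX+.0015,BY-.05,0.])
    g=(C+MH@np.array([a[0],a[1]+(tn/1000-a[1])*f,a[2]+(tz/1000-a[2])*f])-Rt@e,Rt)
    print([float(x) for x in rows(pose,g,1)[0]]); pose=g
E
python3 rotp.py -60.1 69.6 0.035 6
```

```text
[0.082, 0.009, 0.002, 0.0, 0.001, -0.017]
[0.082, 0.009, -0.0, -0.0, -0.0, -0.017]
[0.082, 0.009, -0.0, 0.0, 0.0, -0.017]
[0.082, 0.009, -0.0, -0.0, -0.0, -0.017]
[0.082, 0.009, -0.0, 0.0, -0.0, -0.017]
[0.082, 0.009, -0.0, 0.0, 0.0, -0.017]
```

Emit:
{"op": "apply_moves", "data": {"commands": [[0.082,0.009,0,0,0,-0.017,1],[0.082,0.009,0,0,0,-0.017,1],[0.082,0.009,0,0,0,-0.017,1],[0.082,0.009,0,0,0,-0.017,1],[0.082,0.009,0,0,0,-0.017,1],[0.082,0.009,0,0,0,-0.017,1],[0,0,0,0,0,0,1],[0,0,0,0,0,0,1],[0,0,0,0,0,0,1],[0,0,0,0,0,0,1]]}}

```text
t: 19.45
eef_pos: [0.5393, -0.0593, 0.0793]
tool_rot: [-0.076, 0.703, 0.102, 0.7]
wrist_force: [-1.7, 9.3, 0.4]
width: 0.0472
```

```bash
python3 st.py; cat > see2.py <<'E'
import sys
from plan import *
from brd import board
p=manip.get_image("wrist"); save(p,"w"+sys.argv[1],(240,120,400,260),5); board(p)
w=fcloud(p); l=(w-C)@MH*1000
for x0 in (-12,12):
    m=(np.abs(l[...,0]-x0-1.7)<2)&(l[...,1]>28)&(l[...,1]<55)&(l[...,2]>20)&(l[...,2]<110)
    q=l[m]; q=q[np.argsort(q[:,1])]
    print(x0,[(round(float(k[:,1].mean()),1),round(float(np.median(k[:,2])),1)) for k in np.array_split(q,20)])
E
python3 see2.py 10; python3 rotp.py -60.1 69.6 0.0 5
```

```text
t 19.45 Fh [0.63 9.46 0.36] width 0.0472 torque [ 1.663 -0.034 -0.089]
[array([  0.21, -60.14,  69.34]), array([2.000e-02, 3.980e+01, 7.299e+01]), 0.0366, 0.2519]
plane [ 5.9704  0.0111 -0.0087] n 12845
rect ((1.0819206237792969, 1.399881362915039), (50.03444290161133, 100.22599792480469), 89.95243072509766) y rng [-47.99652634  50.72761727] z [-23.186317    25.78568306]
-12 [(28.9, 74.1), (30.4, 74.3), (31.8, 74.3), (33.3, 74.3), (34.8, 74.4), (36.2, 74.7), (37.5, 74.6), (38.6, 74.3), (39.3, 69.4), (41.8, 78.3), (43.9, 80.7), (45.1, 80.8), (46.2, 80.1), (47.3, 80.3), (48.6, 80.8), (49.8, 80.8), (50.9, 80.5), (52.2, 80.6), (53.4, 80.7), (54.5, 80.7)]
12 [(28.6, 74.4), (30.2, 74.4), (31.6, 74.3), (33.1, 74.6), (34.5, 74.7), (35.9, 74.5), (37.3, 74.7), (38.5, 74.3), (39.2, 69.5), (41.2, 78.0), (43.6, 80.4), (44.9, 80.8), (46.0, 80.3), (47.3, 80.3), (48.5, 80.7), (49.7, 80.3), (50.9, 80.4), (52.1, 80.6), (53.3, 80.6), (54.4, 80.6)]
[0.031, 0.007, 0.002, 0.0, 0.001, -0.007]
[0.031, 0.007, 0.0, 0.0, -0.0, -0.007]
[0.031, 0.007, 0.0, -0.0, 0.0, -0.007]
[0.031, 0.007, 0.0, -0.0, -0.0, -0.007]
[0.031, 0.007, 0.0, 0.0, -0.0, -0.007]
```

View pics/w10.png

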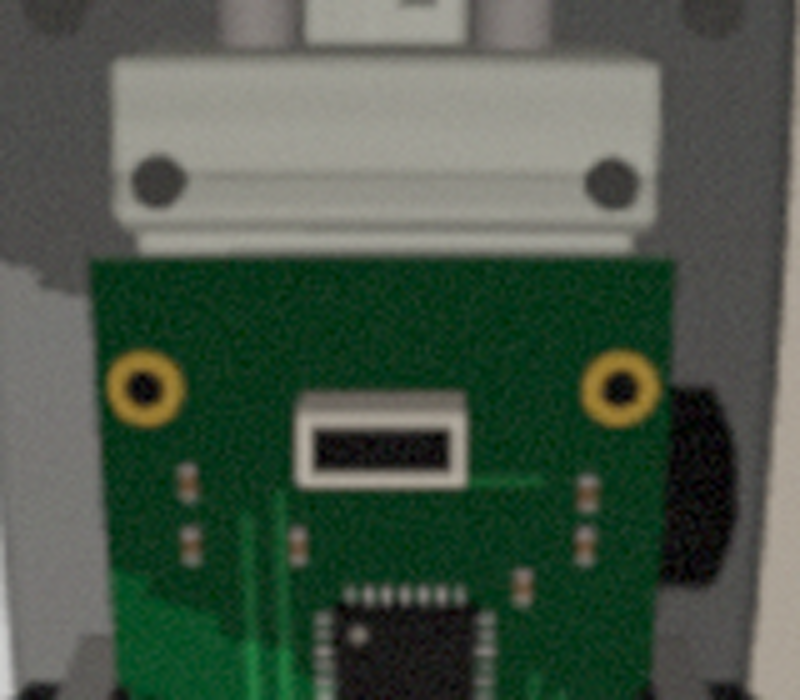

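Emit:
{"op": "apply_moves", "data": {"commands": [[0.03,0.007,0,0,0,-0.006,1],[0.03,0.007,0,0,0,-0.006,1],[0.03,0.007,0,0,0,-0.006,1],[0.025,0.007,0,0,0,-0.005,1],[0,0,0,0,0,0,1],[0,0,0,0,0,0,1],[0,0,0,0,0,0,1],[0,0,0,0,0,0,1],[0,0,0,0,0,0,1],[0,0,0,0,0,0,1]]}}

```text
t: 20.5
eef_pos: [0.5393, -0.0591, 0.0783]
tool_rot: [-0.084, 0.702, 0.094, 0.701]
wrist_force: [-2.0, 9.0, 1.9]
width: 0.0471
```

```bash
python3 st.py;python3 see2.py 11
```

```text
t 20.5 Fh [0.31 9.17 1.87] width 0.0471 torque [ 1.694 -0.024 -0.173]
[array([  0.26, -60.16,  69.41]), array([7.000e-02, 3.983e+01, 7.075e+01]), 0.0134, 0.2519]
plane [ 5.9472  0.0115 -0.0087] n 12814
rect ((0.7545356750488281, 1.3389453887939453), (100.89981842041016, 49.984371185302734), 0.05540947616100311) y rng [-48.42727808  50.7240657 ] z [-23.18534391  25.82773015]
-12 [(28.8, 72.4), (30.4, 72.5), (31.9, 72.2), (33.3, 72.1), (34.8, 72.2), (36.2, 72.2), (37.5, 72.1), (38.8, 72.4), (39.6, 69.4), (43.1, 80.0), (44.5, 80.9), (45.6, 80.3), (46.7, 79.9), (47.9, 80.6), (49.1, 80.5), (50.2, 80.6), (51.3, 80.7), (52.4, 80.8), (53.4, 80.5), (54.5, 80.2)]
12 [(28.8, 72.4), (30.3, 72.4), (31.8, 72.4), (33.2, 72.4), (34.6, 72.3), (36.0, 72.4), (37.3, 72.4), (38.7, 72.2), (39.5, 69.6), (42.6, 79.9), (44.3, 80.8), (45.4, 80.6), (46.5, 80.2), (47.7, 80.6), (48.8, 80.5), (49.9, 80.3), (51.0, 80.7), (52.1, 80.6), (53.3, 80.7), (54.4, 80.5)]
```

Emit:
{"op": "apply_moves", "data": {"commands": [[-0.02,0,0,0,0,0,1],[-0.01,0.05,0,0,0,0,1],[0,0.1,0,0,0,0,1],[0,0.1,0,0,0,0,1],[0,0.1,0,0,0,0,1],[0,0.1,0,0,0,0,1],[0,0.1,0,0,0,0,1],[0,0.05,0,0,0,0,1],[0,0,0,0,0,0,1],[0,0,0,0,0,0,1]]}}

```text
t: 21.55
eef_pos: [0.5381, -0.0542, 0.0785]
tool_rot: [-0.085, 0.702, 0.093, 0.701]
wrist_force: [-1.3, 6.3, 0.2]
width: 0.0473
```

```bash
python3 st.py;python3 see2.py 12
```

```text
t 21.55 Fh [0.25 6.44 0.19] width 0.0473 torque [ 1.232 -0.05  -0.055]
[array([  0.24, -55.18,  69.78]), array([ 0.09, 44.82, 70.9 ]), 0.0112, 0.2514]
plane [ 5.9903e+00  4.1000e-03 -9.7000e-03] n 11919
rect ((0.7703475952148438, 1.3140411376953125), (49.941917419433594, 100.02833557128906), 89.98612213134766) y rng [-48.15488539  48.96783717] z [-23.19086466  25.77538851]
-12 [(28.9, 72.6), (30.3, 72.7), (31.8, 72.7), (33.2, 72.6), (34.7, 72.9), (36.1, 72.9), (37.4, 72.8), (38.7, 72.7), (40.0, 72.6), (43.0, 80.2), (44.5, 80.8), (45.6, 80.7), (46.7, 80.3), (48.0, 80.7), (49.1, 80.7), (50.2, 80.5), (51.3, 80.5), (52.4, 80.7), (53.4, 80.6), (54.5, 80.6)]
12 [(28.7, 72.8), (30.2, 72.8), (31.7, 73.0), (33.1, 73.0), (34.6, 73.1), (36.1, 73.1), (37.5, 73.1), (38.8, 73.0), (40.1, 73.1), (42.9, 80.0), (44.5, 80.8), (45.6, 80.2), (46.7, 80.2), (47.9, 80.7), (49.1, 80.7), (50.2, 80.5), (51.3, 80.5), (52.4, 80.6), (53.5, 80.8), (54.6, 80.5)]
```

View pics/w12.png

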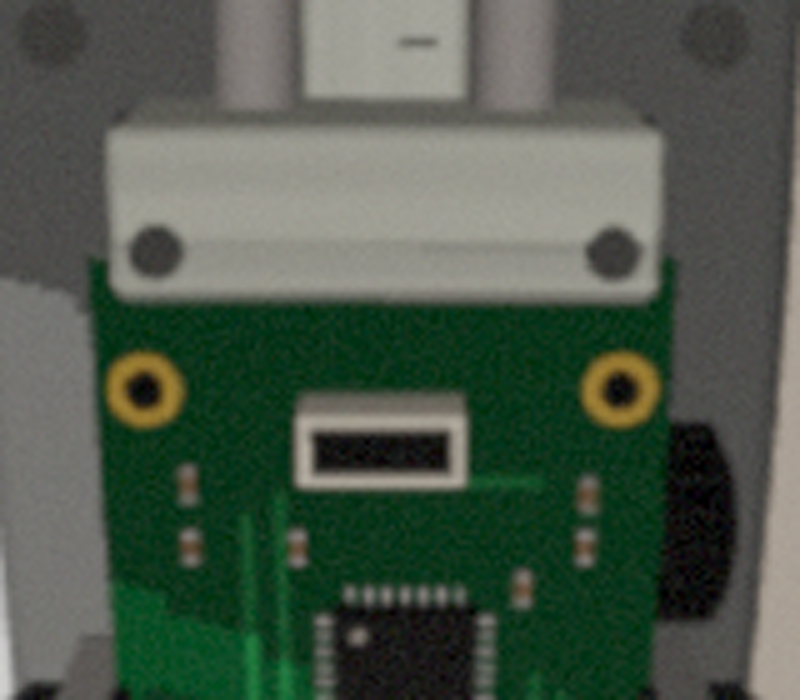

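Emit:
{"op": "apply_moves", "data": {"commands": [[0,0.07,0,0,0,0,1],[0,0.07,0,0,0,0,1],[0,0.07,0,0,0,0,1],[0,0.05,0,0,0,0,1],[0,0.05,0,0,0,0,1],[0,0.04,0,0,0,0,1],[0,0,0,0,0,0,1],[0,0,0,0,0,0,1],[0,0,0,0,0,0,1],[0,0,0,0,0,0,1]]}}

```text
t: 22.6
eef_pos: [0.5375, -0.0519, 0.0786]
tool_rot: [-0.085, 0.702, 0.092, 0.702]
wrist_force: [0.8, 3.1, -2.3]
width: 0.0476
```

```bash
python3 st.py
```

```text
t 22.6 Fh [ 1.58  2.78 -2.29] width 0.0476 torque [ 0.552 -0.241 -0.09 ]
[array([  0.21, -52.81,  70.01]), array([ 0.12, 47.19, 70.89]), 0.0088, 0.2509]
```

Emit:
{"op": "apply_moves", "data": {"commands": [[0,0.05,0,0,0,0,1],[0,0.05,0,0,0,0,1],[0,0.05,0,0,0,0,1],[0,0.05,0,0,0,0,1],[0,0.02,0,0,0,0,1],[0,0,0,0,0,0,1],[0,0,0,0,0,0,1],[0,0,0,0,0,0,1],[0,0,0,0,0,0,1],[0,0,0,0,0,0,1]]}}

```text
t: 23.6
eef_pos: [0.5369, -0.0498, 0.0788]
tool_rot: [-0.085, 0.702, 0.092, 0.702]
wrist_force: [0.5, 0.8, -3.2]
width: 0.0469
```

```bash
python3 st.py; python3 see2.py 13; python3 see.py 13b
```

```text
t 23.6 Fh [ 0.69  0.69 -3.23] width 0.0469 torque [ 0.101 -0.232 -0.059]
[array([  0.2 , -50.59,  70.21]), array([ 0.11, 49.4 , 71.09]), 0.0088, 0.2509]
plane [ 6.0223e+00 -1.7000e-03 -1.0000e-02] n 11421
rect ((0.6551628112792969, 1.2638816833496094), (100.38147735595703, 49.99958801269531), 0.13030973076820374) y rng [-48.47492211  49.42904303] z [-23.2426557   25.79849156]
-12 [(28.6, 73.0), (30.1, 72.8), (31.7, 73.3), (33.1, 73.2), (34.5, 73.0), (35.9, 73.0), (37.3, 72.9), (38.7, 73.1), (40.0, 73.2), (41.3, 73.1), (42.6, 73.3), (45.7, 80.3), (47.0, 80.7), (48.0, 80.5), (49.1, 79.9), (50.3, 80.5), (51.4, 80.8), (52.4, 80.7), (53.5, 80.5), (54.5, 80.5)]
12 [(28.7, 73.2), (30.2, 73.3), (31.6, 73.3), (32.9, 73.6), (34.2, 73.3), (35.7, 73.4), (37.0, 73.4), (38.5, 73.3), (39.8, 73.3), (41.1, 73.3), (42.4, 73.3), (44.9, 80.0), (46.8, 81.0), (47.9, 80.8), (48.8, 80.2), (50.0, 80.2), (51.2, 80.8), (52.4, 80.6), (53.4, 80.7), (54.5, 80.5)]
plane [ 6.0034e+00 -1.7000e-03 -1.0200e-02] n 11429
rect ((0.77410888671875, 1.4004707336425781), (49.94353103637695, 100.00923156738281), 89.82888793945312) y rng [-48.5349689   48.94660251] z [-23.20852754  25.84382815]
```

View pics/s13b.png

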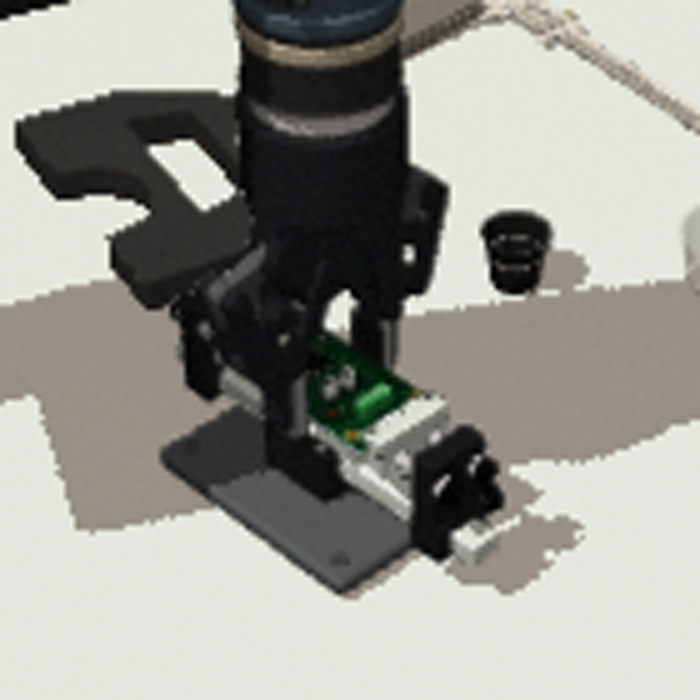

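Emit:
{"op": "apply_moves", "data": {"commands": [[0.02,0.01,0,0,0,-0.003,1],[0.02,0.01,0,0,0,-0.003,1],[0.02,0.01,0,0,0,-0.003,1],[0.01,0,0,0,0,-0.001,1],[0,0,0,0,0,0,1],[0,0,0,0,0,0,1],[0,0,0,0,0,0,1],[0,0,0,0,0,0,1],[0,0,0,0,0,0,1],[0,0,0,0,0,0,1]]}}

```text
t: 24.75
eef_pos: [0.537, -0.0495, 0.0784]
tool_rot: [-0.089, 0.701, 0.088, 0.702]
wrist_force: [-1.4, -0.3, 2.8]
width: 0.0473
```

```bash
python3 st.py; python3 see2.py 14
```

```text
t 24.75 Fh [-1.44  0.07  2.83] width 0.0473 torque [ 0.124  0.34  -0.122]
[array([  0.34, -50.45,  70.29]), array([ 0.26, 49.55, 70.14]), -0.0014, 0.2508]
plane [ 5.9312e+00 -5.4000e-03 -1.0500e-02] n 11273
rect ((0.6584510803222656, 1.3501338958740234), (49.942161560058594, 100.68568420410156), 89.87638854980469) y rng [-48.6221072  49.4825451] z [-23.26157229  25.80371044]
-12 [(28.9, 72.4), (30.4, 72.5), (31.8, 72.3), (33.2, 72.6), (34.7, 72.5), (36.1, 72.6), (37.5, 72.4), (38.7, 72.6), (40.0, 72.3), (41.3, 72.5), (42.9, 72.7), (46.1, 80.4), (47.3, 80.9), (48.2, 80.5), (49.2, 80.3), (50.3, 80.3), (51.4, 80.8), (52.4, 80.7), (53.4, 80.4), (54.5, 80.8)]
12 [(28.6, 72.8), (30.1, 72.8), (31.5, 73.0), (32.9, 73.0), (34.3, 73.0), (35.5, 72.8), (36.8, 72.7), (38.0, 72.7), (39.4, 72.5), (40.7, 73.0), (42.0, 72.6), (44.5, 78.8), (46.7, 80.8), (47.8, 80.6), (48.8, 80.3), (50.0, 80.3), (51.2, 80.6), (52.3, 80.6), (53.4, 80.7), (54.5, 80.5)]
```

Emit:
{"op": "apply_moves", "data": {"commands": [[0,0,0,0,0,0,1],[0,0,0,0,0,0,1],[0,0,0,0,0,0,0.43],[0,0,0,0,0,0,0.4],[0,0,0,0,0,0,0.37],[0,0,0,0,0,0,0.34],[0,0,0,0,0,0,0.3],[0,0,0,0,0,0,0.25],[0,0,0,0,0,0,0.2],[0,0,0,0,0,0,0.2]], "grip_force": 20}}

```text
t: 25.8
eef_pos: [0.5369, -0.0494, 0.0782]
tool_rot: [-0.089, 0.701, 0.088, 0.702]
wrist_force: [-0.5, -0.1, 0.6]
width: 0.0681
```

```bash
python3 st.py; python3 see2.py 15
```

```text
t 25.8 Fh [-0.5   0.03  0.56] width 0.0681 torque [-0.001 -0.049 -0.04 ]
[array([  0.26, -50.29,  70.05]), array([ 0.16, 49.71, 69.94]), -0.0011, 0.251]
plane [ 5.493e+00 -9.000e-04 -8.300e-03] n 11551
rect ((1.1553001403808594, 1.4594745635986328), (100.24344635009766, 50.064476013183594), 0.055533912032842636) y rng [-47.82695458  49.35122044] z [-23.14561052  25.9779473 ]
-12 [(28.9, 72.6), (30.3, 72.4), (31.7, 72.7), (33.1, 72.4), (34.6, 72.7), (36.0, 72.5), (37.4, 72.5), (38.7, 72.4), (40.0, 72.5), (41.2, 72.6), (42.5, 72.7), (44.7, 76.0), (47.3, 80.8), (48.2, 80.5), (49.2, 79.9), (50.3, 80.3), (51.4, 80.6), (52.5, 80.6), (53.5, 80.6), (54.6, 80.5)]
12 [(28.6, 72.7), (30.1, 72.8), (31.5, 72.6), (32.9, 72.7), (34.2, 72.8), (35.6, 72.9), (36.9, 72.8), (38.4, 72.9), (39.6, 72.8), (41.0, 73.0), (42.2, 72.7), (44.0, 73.0), (46.9, 80.6), (48.0, 81.0), (49.0, 80.4), (50.0, 80.0), (51.2, 80.5), (52.3, 80.7), (53.3, 80.6), (54.4, 80.8)]
```

View pics/w15.png

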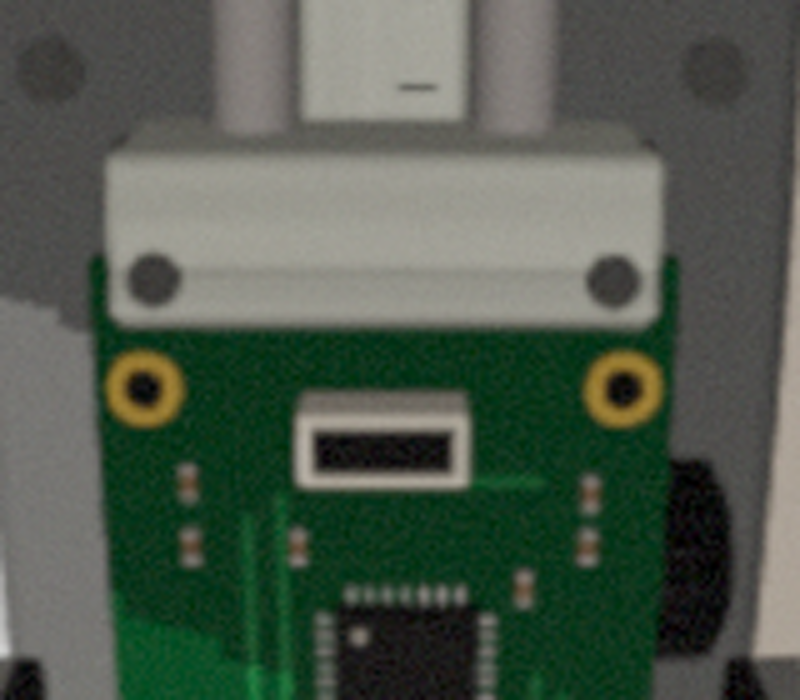

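Emit:
{"op": "apply_moves", "data": {"commands": [[-0.3,0,0,0,0,0,0.1],[-0.5,0,0,0,0,0,0.1],[-1,0,0,0,0,0,0.1],[-1.5,0,0,0,0,0,0],[-2,0,0,0,0,0,0],[-2.5,0,0,0,0,0,0],[-2.5,0.5,0,0,0,0,0],[-2,1.5,0,0,0,0,0],[0,1.5,0,0,0,0,0],[0,0,0,0,0,0,0]]}}

```text
t: 26.85
eef_pos: [0.5281, -0.0139, 0.2024]
tool_rot: [-0.09, 0.7, 0.089, 0.703]
wrist_force: [0.5, 0.1, -0.3]
width: 0.0854
```

```bash
python3 - <<'E'
from plan import *
s=manip.sense(); print(s["t"],s["eef_pos"],s["wrist_force"])
p=manip.get_image("wrist"); save(p,"w16",(200,90,440,310),3)
w=fcloud(p); l=(w-C)@MH*1000; l[...,0]-=1.7
im=p["image"].astype(int); g=(im[...,1]>im[...,0]*1.25)&(im[...,1]>im[...,2]*1.2)&(l[...,2]>60)&(l[...,2]<85)&(np.abs(l[...,1])<60)&(np.abs(l[...,0])<40)
q=l[g];A=np.c_[np.ones(len(q)),q[:,0],q[:,1]];k=np.ones(len(q),bool)
for i in range(6):
    sol=np.linalg.lstsq(A[k],q[k,2],rcond=None)[0]; r=q[:,2]-A@sol; k=np.abs(r)<1
print("plane",sol.round(4),k.sum(),cv2.minAreaRect(q[k][:,:2].astype(np.float32)),np.percentile(q[k][:,0],[.5,99.5]),np.percentile(q[k][:,1],[.5,99.5]))
for n,a,b in [("+",30,62),("-",-62,-30)]:
    m=(l[...,1]>a)&(l[...,1]<b)&(np.abs(l[...,0])<22)&(l[...,2]>78)&(l[...,2]<84); print(n,np.percentile(l[m][:,1],[1,99]))
p=manip.get_image("scene"); save(p,"s16",(220,90,360,230),5)
E
```

```text
26.85 [ 0.52814728 -0.0138832   0.20237123] [ 0.46532042  0.11654514 -0.29923181]
plane [ 7.26982e+01  8.50000e-03 -2.00000e-04] 3427 ((0.05469703674316406, 0.10930633544921875), (49.87460708618164, 98.34071350097656), 0.3130931854248047) [-24.58439317  24.57475568] [-47.7337477   45.06807401]
+ [33.06450668 60.14113084]
- [-60.15894866 -30.26329429]
```

View pics/w16.png

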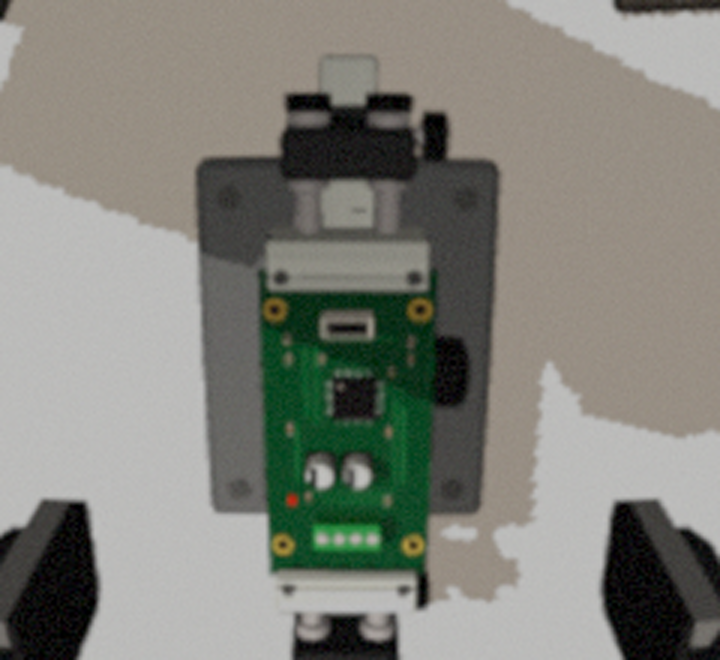

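View pics/s16.png

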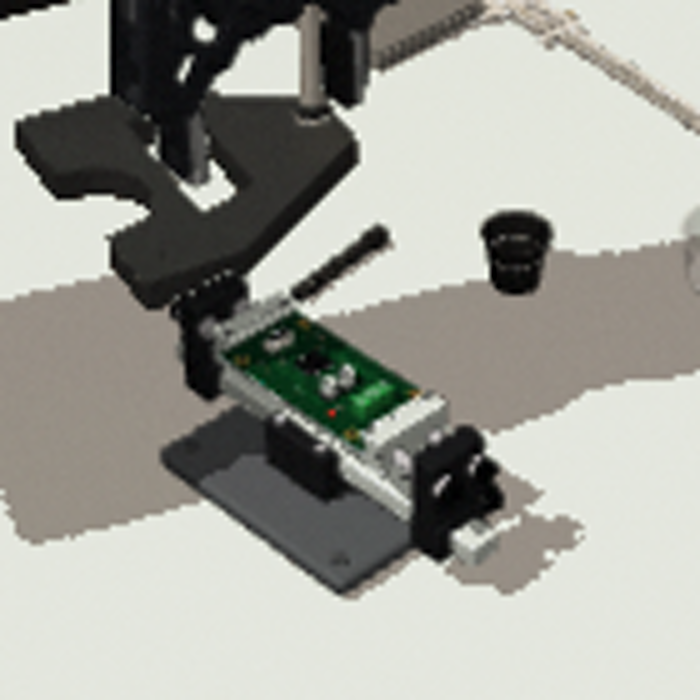

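```bash
python3 - <<'E'
from station import manip
print(manip.hand_in())
E
```

```text
the job is handed in; nothing more can be done
None
```

The green board is in the holder, components up, held level between both sprung jaws. The gripper is clear of it, and I handed the job in at about 27 s. The hand-in returned no verdict.

**What I did**
- I gripped the board across its 50 mm width, tilted it about 0.25 rad, and felt for the ledge and the back of the groove.
- I pushed the −y end about 12.8 mm into its jaw, at roughly 8.5–9.5 N on the wrist sensor. I lowered the other end with about 2–3 mm of clearance to the opposite lip.
- I eased the board back until the sideways force was about zero, then let go.

**Last checks (camera)**
- **Height:** the top face reads 72.7 mm, and this camera reads about 0.9 mm low. That puts the board centre at about 72 mm (limits 69.5–74.5 mm).
- **Level:** about 0.0085 rad (limit 0.03). The tilt is across the rail; along it the board reads flat.
- **In line with the rail:** about 0.005 rad (limit 0.05).
- **Across the rail:** about 0 mm off centre (limit 9 mm). This includes a 1.7 mm correction for a sideways camera offset I saw against the gripper pads.
- **Along the rail:** my first view put the rail about 6 mm off the holder's middle towards −y, within the ±21.5 mm allowed.

**Not confirmed**
- The holding force of the two jaws cannot be measured directly. From about 3 mm of compression at each end it should be about 7 N in total (limits 4–9.5 N).
- My last automated reading of the jaw lip positions was unusable, so I confirmed that both ends sit under the lips by eye in the images.
- The loupe, jar and marker were not measured again at the end, but the arm never worked near them.

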